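# Wash the drain filter plugs

### The job

Run a load in the parts washer: take the scrubbing brush out of the tub and lay it in the aluminium tray, and put every grey drain-filter plug from the worktop into the tub. Then lower the lid shut without slamming it, slide its bolt fully home into the keeper, and only then twist the start knob clockwise to its stop, hold it there for a moment and let it spring back. Do not knock over the jar, can and cup.

Things in the scene. Friction and masses are not known exactly. Their poses are not given: they have to be found in the camera images.
- washer: Fixed grey bench-top parts washer. Origin on the table under the tub's centre; x points to the hinge side (away from the robot), y to its control housing, z up. Tub 200 (x) x 240 (y) outside, walls 10, inner floor 30 above the table, rim 85. Solid housing beside it at y = 120 to 230, x = -100 to 100, top 95; on it the bolt's steel keeper at x = -65, y = 132 to 150, up to z = 124. Sizes in mm.
- tub_floor (a point): Centre of the tub's inner floor (30 above the table); axes as the washer. Sizes in mm.
- lid (a joint): Angle of the lid, rad: 0 shut (flat on the rim), 1.57 upright; starts open at 1.6 to 1.85, limit 1.9. A stiff friction hinge (about 0.75 N m) keeps it at whatever angle it is left. It is shut by pushing its outer face from behind (the far side), over and down, with 3 to 8 N near its free edge.
- lid_hinge (a point): Middle of the lid's hinge line, on the far rim at washer x = 100, y = 0, z = 85; the hinge axis is the washer's y. Sizes in mm.
- lid_edge (a point): Middle of the lid's free edge, 200 from the hinge. The lid is a clear plate 200 x 240, 10 thick, steel-rimmed; its underside passes through the hinge line; shut, its top is 95 above the table. The bolt sits on its outer face 165 from the hinge, in guides 19 high above it at washer y = 0 and 102; the lid is bare at washer y < -15. Sizes in mm.
- bolt (a joint): Travel of the barrel bolt on the lid, m: 0 drawn back (starts within 0 to 0.008), 0.050 fully home in the keeper (its stop). It slides along the washer's +y; friction about 2 N, no spring, it stays where left.
- bolt_pin (a point): Grip point on the bolt's handle, an upright steel pin of diameter 14 on the bolt's rod: on the pin's axis, 44 above the lid's top face (139 above the table when shut); the pin's top is 54 above that face. It moves with lid and bolt. Axes as the washer's when the lid is shut. Sizes in mm.
- start_knob (a joint): Turn of the start knob, rad: 0 at rest, 1.2 at its stop; clockwise seen from above is positive. A spring returns it to 0 when let go (about 0.04 N m at rest, 0.16 N m at the stop).
- start_grip (a point): On the start knob's vertical axis (washer x = 35, y = 175), 124 above the table, the height to grip. The black knob on the housing has a bar grip 42 long (along this point's x), 11 thick (along its y), from 106 to 134 above the table. Sizes in mm.
- tray: Fixed shallow open aluminium tray, 110 (x) x 160 (y) x 22 high, wall and floor 4 thick. Origin under its centre. Sizes in mm.
- brush: Loose scrubbing brush, 90 (x) x 36 (y) x 32 high: wooden back on white bristles, 80 g. Origin at the centre of the bristles' underside, z through the wooden back. Starts lying bristles down in the tub. Sizes in mm.
- plug1: Loose grey plastic drain-filter plug, about 60 g: round flange of diameter 46, 14 thick, with a bar grip on top 36 long (along its x), 12 thick (along its y), reaching 36 above the underside. Origin at the centre of the underside, z along its axis. Starts upright on the table to the right of the washer; three to five of the five are there. Sizes in mm.
- plug2: Loose grey plastic drain-filter plug, about 60 g: round flange of diameter 46, 14 thick, with a bar grip on top 36 long (along its x), 12 thick (along its y), reaching 36 above the underside. Origin at the centre of the underside, z along its axis. Starts upright on the table to the right of the washer; three to five of the five are there. Sizes in mm.
- plug3: Loose grey plastic drain-filter plug, about 60 g: round flange of diameter 46, 14 thick, with a bar grip on top 36 long (along its x), 12 thick (along its y), reaching 36 above the underside. Origin at the centre of the underside, z along its axis. Starts upright on the table to the right of the washer; three to five of the five are there. Sizes in mm.
- plug4: Loose grey plastic drain-filter plug, about 60 g: round flange of diameter 46, 14 thick, with a bar grip on top 36 long (along its x), 12 thick (along its y), reaching 36 above the underside. Origin at the centre of the underside, z along its axis. Starts upright on the table to the right of the washer; three to five of the five are there. Sizes in mm.
- plug5: Loose grey plastic drain-filter plug, about 60 g: round flange of diameter 46, 14 thick, with a bar grip on top 36 long (along its x), 12 thick (along its y), reaching 36 above the underside. Origin at the centre of the underside, z along its axis. Starts upright on the table to the right of the washer; three to five of the five are there. Sizes in mm.
- jar: Loose amber jar, diameter 52, 62 high, standing among the plugs; leave it standing. Origin at the centre of its underside. Sizes in mm.
- can: Loose can, diameter 60, 70 high, standing among the plugs; leave it standing. Origin at the centre of its underside. Sizes in mm.
- cup: Loose white cup, rim diameter 60, 60 high, standing among the plugs; leave it standing. Origin at the centre of its underside. Sizes in mm.

How it is judged:
On the way, in this order (a step that is already met when the one before it is completed fails the run):
1. every plug is in the tub and the lid is shut (x of plug1 in the frame of washer between -0.092 and 0.092 m and y of plug1 in the frame of washer between -0.112 and 0.112 m and z of plug1 in the frame of washer between 0.022 and 0.085 m and x of plug2 in the frame of washer between -0.092 and 0.092 m and y of plug2 in the frame of washer between -0.112 and 0.112 m and z of plug2 in the frame of washer between 0.022 and 0.085 m and x of plug3 in the frame of washer between -0.092 and 0.092 m and y of plug3 in the frame of washer between -0.112 and 0.112 m and z of plug3 in the frame of washer between 0.022 and 0.085 m and x of plug4 in the frame of washer between -0.092 and 0.092 m and y of plug4 in the frame of washer between -0.112 and 0.112 m and z of plug4 in the frame of washer between 0.022 and 0.085 m and x of plug5 in the frame of washer between -0.092 and 0.092 m and y of plug5 in the frame of washer between -0.112 and 0.112 m and z of plug5 in the frame of washer between 0.022 and 0.085 m and value of joint lid below 0.04 rad), for 0.2 s.
2. the bolt is fully home in its keeper with the lid shut (value of joint lid below 0.04 rad and value of joint bolt above 0.044 m), for 0.2 s.
3. the start knob is at its stop, the lid still bolted (all of step 2 and value of joint start_knob above 1.08 rad), for 0.2 s.
At the end, for the whole second after the job is handed in: Every plug present lies at rest in the tub, below the rim; the brush lies at rest in the tray; the lid is shut (under 0.04 rad), the bolt home (over 44 of its 50 mm), and the start knob has sprung back (under 0.12 rad) (all of step 2 and x of plug1 in the frame of washer between -0.092 and 0.092 m and y of plug1 in the frame of washer between -0.112 and 0.112 m and z of plug1 in the frame of washer between 0.022 and 0.085 m and x of plug2 in the frame of washer between -0.092 and 0.092 m and y of plug2 in the frame of washer between -0.112 and 0.112 m and z of plug2 in the frame of washer between 0.022 and 0.085 m and x of plug3 in the frame of washer between -0.092 and 0.092 m and y of plug3 in the frame of washer between -0.112 and 0.112 m and z of plug3 in the frame of washer between 0.022 and 0.085 m and x of plug4 in the frame of washer between -0.092 and 0.092 m and y of plug4 in the frame of washer between -0.112 and 0.112 m and z of plug4 in the frame of washer between 0.022 and 0.085 m and x of plug5 in the frame of washer between -0.092 and 0.092 m and y of plug5 in the frame of washer between -0.112 and 0.112 m and z of plug5 in the frame of washer between 0.022 and 0.085 m and linear speed of each of plug1, plug2, plug3, plug4, plug5, brush below 0.03 m/s and x of brush in the frame of tray between -0.055 and 0.055 m and y of brush in the frame of tray between -0.08 and 0.08 m and z of brush in the frame of tray between -0.005 and 0.045 m and value of joint start_knob below 0.12 rad); the robot touches nothing.
It fails at once if the lid is slammed (shutting faster than 3 rad/s) (velocity of joint lid below -3 rad/s).
It fails at once if the start knob is twisted while the lid is not bolted shut (value of joint start_knob above 0.6 rad and (not (value of joint bolt above 0.044 m) or not (value of joint lid below 0.04 rad))).
It fails at once if the jar is knocked over (angle between jar's own z axis and vertical above 0.7 rad).
It fails at once if the can is knocked over (angle between can's own z axis and vertical above 0.7 rad).
It fails at once if the cup is knocked over (angle between cup's own z axis and vertical above 0.7 rad).
Of plug1, plug2, plug3, plug4, plug5 only 3 to 5 are there at a start; the rules pass over those that are not, and their reading is None.
At some moment in a run one of plug1, plug2, plug3, plug4, plug5 may be knocked a few centimetres aside while the robot is not near it.
Once in a run the grip may slacken for a moment while it holds something.
It also fails if it takes over 210 s, if anything falls off the work surface, if the arm or the gripper's body presses on something with over 40 N, if the wrist force passes 120 N, or if a joint passes its speed limit or range.

### The arm

A 7-joint arm with a two-finger parallel gripper is mounted at the origin on the work surface. World frame = base frame: x ahead of the robot, y to its left, z up, the work surface at z = 0. Lengths are in m, angles in rad, forces in N, time in s.
With the tool pointing down it reaches from about 0.4 to 0.85 m from the base axis. Payload 10.4 kg.
Tool frame: the origin (TCP) lies at the very end of the fingers, on their centre line; the grasp point (between the pads) lies 19 mm behind it; z points along the fingers, y is the line along which they close (so a half turn about z gives the same grasp; the last joint's range is limited). The gripper opens to 87 mm and grips with 3 to 60 N. Pads are 19 mm wide; open, the fingers measure 117 mm over their backs; the gripper's body (75 mm by 190 mm) begins 51 mm behind the grasp point.
Start: joints at [1.195, 0.332, -0.065, 1.46, 0.022, 1.35, -0.088], TCP at [0.216, -0.587, 0.223] pointing down, gripper open.
Joint ranges: [-2.6, 2.6], [-0.5, 2.12], [-1.47, 1.34], [0.16, 2.42], [-1.27, 4.41], [0.06, 2.06], [-2.6, 2.6]. Speed limits (rad/s): [2.22, 2.22, 2.79, 2.79, 3.14, 3.14, 3.14].

### API

Orientations are given as a unit quaternion [x, y, z, w].
In Python, from bench import read_state, cams, workorder gives the robot as it stands.
- The arm moves only by the shell command python3 -m crank 'ROWS' [FORCE]. ROWS is text: rows parted by semicolons, each of 5 numbers parted by spaces: the shift along the tool's x, y, z scaled (see below), then the turn about the tool's z scaled (see below), then the opening, from -1 (shut) to 1 (fully open). In form: dx dy dz yaw jaw; .... A call has 1 to 10 rows; each row shifts and turns the commanded pose from where the row before left it, along the tool's axes as they then stand; what a row does not reach is not made up. The controller multiplies each number of a shift by 200 mm and each number of a turn by 90 degrees. A row lasts 1/10 s, in which the tool goes at most 50 mm and 8.59 degrees, less where a joint would pass 70% of its speed; a pose out of reach is approached as far as the arm can. A call with a number of a shift or a turn outside -1 to 1 is refused whole. A call with a gripper value outside its range is refused whole. The fingers move at their own pace and stop on an object; FORCE is the grip in N (left out, the last holds). Time passes only in rows, so rows that do not move let the fingers close. It gives the time, the measured TCP pose, the force, the opening and the grip force at its end, in the units of the state.
- read_state(): the state, without advancing time (a new reading comes with each control period).
- cams.camera(name): name is "scene" or "top"; returns a dict with "img" (400x640x3 uint8, blue, green, red), "K" (3x3 intrinsics, pixels), "dist" ([k1, k2, p1, p2, k3] as OpenCV has them; the pictures are not rectified), "xyz" and "attitude" of the camera in the world. Camera axes: x right, y down, z forward; pixel columns grow to the right and rows downward; lengths in m; the calibration is good to about 2 mm. A picture is of the moment at which its call begins. There is no depth.
- workorder.close_job(): hands the job in; it is judged then, once.
The state is a dict: "time": time; "joint_positions": joint angles; "joint_vel": joint speeds; "joint_torque": joint torques, N m; "ee_pos": TCP position; "eef_rot": TCP orientation; "ft_force": force on the tool from outside, world axes, zero at the start; "torque": the same for the moment, N m; "width": finger opening in m; "grip_force": force on a finger pad.
Only numpy, scipy, OpenCV 4.12 (cv2) and the standard library are available. Lean on these libraries where they do the work, as an engineer would, in place of code of your own. Each camera call takes 0.05 s, during which the arm holds its last target. There are 200 camera calls.

## Working session

There is one attempt and no reset: what is moved stays moved. The work goes in short steps, Python scripts to look and compute and a shell command to move; the robot and the scene stay as the last step left them, time stands still between calls to the robot, and variables do not carry over. Pictures are saved under pics/ and viewed, at most 14 in all, crops included, and the job is handed in when it is done.

```bash
ls; mkdir -p pics; cat > h.py <<'E'
import numpy as np, cv2
from scipy.spatial.transform import Rotation as R
from bench import read_state, cams, workorder
def shot(n,f=None):
    c=cams.camera(n)
    if f: cv2.imwrite('pics/'+f,c['img'])
    return c
def rot(c):
    a=np.array(c['attitude'],float)
    return R.from_quat(a).as_matrix() if a.size==4 else a.reshape(3,3)
def ray(c,px,z):
    p=cv2.undistortPoints(np.array([[px]],float),np.array(c['K'],float),np.array(c['dist'],float)).ravel()
    d=rot(c)@np.array([p[0],p[1],1]); o=np.array(c['xyz'],float)
    return o+d*(z-o[2])/d[2]
def proj(c,P):
    M=rot(c).T; rv=cv2.Rodrigues(M)[0]; t=-M@np.array(c['xyz'],float)
    return cv2.projectPoints(np.array(P,float).reshape(-1,1,3),rv,t,np.array(c['K'],float),np.array(c['dist'],float))[0].reshape(-1,2)
E
python3 - <<'E'
from h import *
for n in('top','scene'):
    c=shot(n,n+'1.png'); print(n,c['xyz'],c['attitude'],c['K'])
s=read_state(); print({k:np.round(v,3) for k,v in s.items()})
E
```

```text
pics
top [ 0.40268702 -0.04594125  1.30370732] [-0.69895368  0.71282725 -0.0409888   0.04075528] [[466.59945783   0.         314.26932909]
 [  0.         466.59945783 200.99422764]
 [  0.           0.           1.        ]]
scene [ 0.93562285 -0.82706547  0.90624721] [ 0.88732152  0.20585943 -0.09559723 -0.40142693] [[442.28663171   0.         322.14675788]
 [  0.         442.28663171 196.571465  ]
 [  0.           0.           1.        ]]
{'time': np.float64(0.1), 'joint_positions': array([ 1.195,  0.333, -0.065,  1.461,  0.022,  1.35 , -0.089]), 'joint_vel': array([-0.001, -0.001,  0.001, -0.002,  0.   , -0.001, -0.001]), 'joint_torque': array([ 2.0000e-03, -6.2455e+01,  2.5000e-02, -3.9072e+01, -6.1000e-02,
        3.7000e-02,  0.0000e+00]), 'ee_pos': array([ 0.216, -0.586,  0.222]), 'eef_rot': array([ 0.984,  0.175, -0.   , -0.001]), 'ft_force': array([-0.432, -0.667,  0.641]), 'torque': array([0.01 , 0.02 , 0.042]), 'grip_force': np.float64(0.0), 'width': np.float64(0.087)}
```

View pics/top1.png

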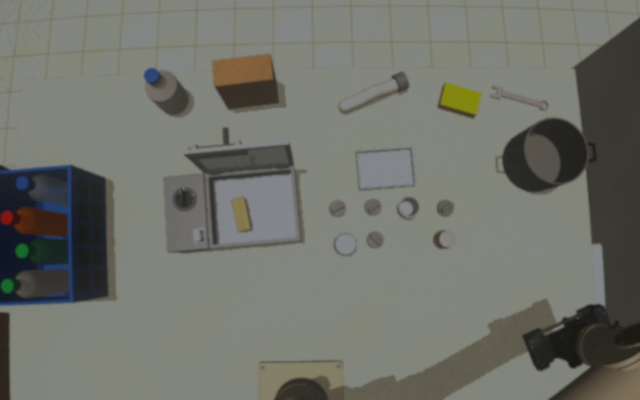

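View pics/scene1.png

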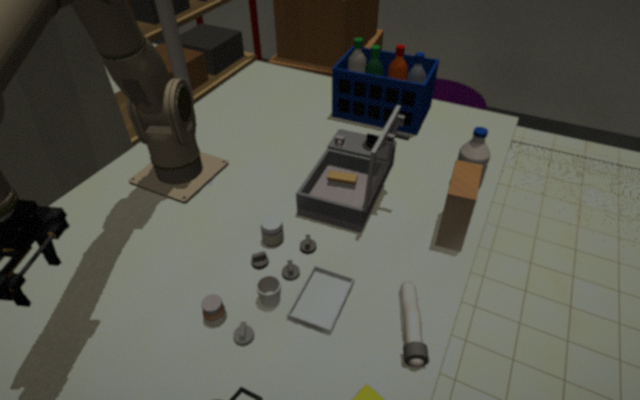

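The top picture shows four plugs near (337,208), (373,207), (375,240) and (445,208). The can is at (345,244), the cup at (408,209) and the jar at (446,240). The tray is at (385,169), the tub at (254,210) with the brush at (241,214), and the knob at (184,198). I'll enlarge this for detail.

```bash
python3 - <<'E'
from h import *
c=shot('top'); im=c['img']
a=cv2.resize(im[125:265,155:315],None,fx=5,fy=4.28*5/4.28*0+4.2,interpolation=3)
cv2.imwrite('pics/a.png',cv2.convertScaleAbs(cv2.resize(im[125:260,155:310],None,fx=4.4,fy=4.4,interpolation=2),alpha=1.5))
cv2.imwrite('pics/b.png',cv2.convertScaleAbs(cv2.resize(im[140:260,320:465],None,fx=5,fy=5,interpolation=2),alpha=1.5))
E
```

```text
(no output)
```

View pics/a.png

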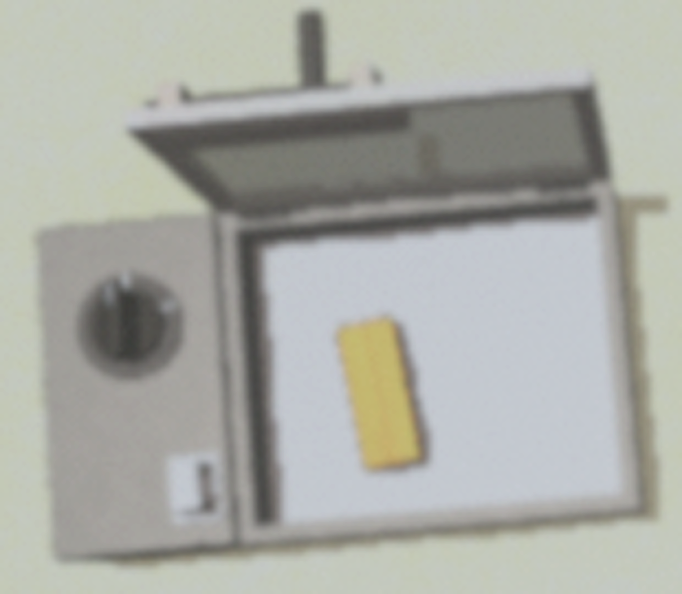

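View pics/b.png

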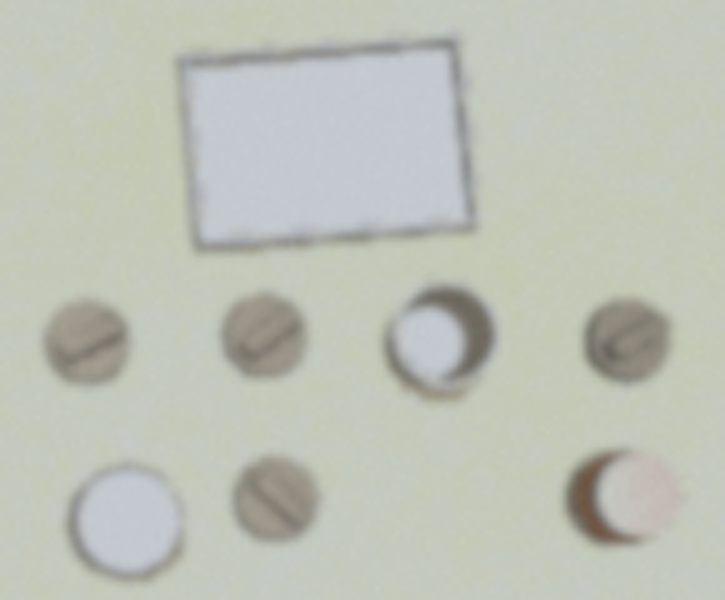

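Crop a shows the housing's top corners at (57,558), (235,543), (38,232) and (212,215), and the tub's near-right corner at (640,512). The knob is at (128,325) with its bar along the washer's x, and the brush runs from (365,325) to (395,468). Crop b shows the plugs at (87,342), (264,335), (275,500) and (627,341), with their bars visible.

```bash
cat > m.py <<'E'
from h import *
from scipy.optimize import least_squares
c=cams.camera('top')
A=lambda x,y:((x+.5)/4.4-.5+155,(y+.5)/4.4-.5+125)
B=lambda x,y:((x+.5)/5-.5+320,(y+.5)/5-.5+140)
obs=[(A(57,558),(-.1,.23,.095)),(A(235,543),(-.1,.12,.095)),(A(38,232),(.1,.23,.095)),(A(212,215),(.1,.12,.095)),(A(640,512),(-.1,-.12,.085)),(A(128,325),(.035,.175,.125))]
pts=np.array([ray(c,p,w[2])[:2] for p,w in obs]); W=np.array([w[:2] for _,w in obs])
f=lambda q:(pts-(W@R.from_euler('z',q[2]).as_matrix()[:2,:2].T+q[:2])).ravel()
r=least_squares(f,[.5,.15,0]); print('washer',r.x,np.degrees(r.x[2])); print(np.round(f(r.x).reshape(-1,2)*1000,1))
def ang(p,q,z):
    d=ray(c,q,z)-ray(c,p,z); return np.degrees(np.arctan2(d[1],d[0]))
for n,o,p,q in[('A',(87,342),(60,355),(125,332)),('B',(264,335),(243,357),(302,323)),('C',(275,500),(250,478),(305,525)),('D',(627,341),(605,357),(655,322))]:
    print(n,ray(c,B(*o),.012),ang(B(*p),B(*q),.03))
# masks for plug centres
for n,o,z in[('can',(127,521),.07),('cup',(441,341),.05),('jar',(640,495),.062)]: print(n,ray(c,B(*o),z))
t=[ray(c,B(*o),.022) for o in[(180,58),(455,40),(475,228),(198,248)]]; print('tray',np.mean(t,0),np.round(t,3).tolist())
b=[ray(c,A(*o),.062) for o in[(338,330),(392,318),(422,460),(367,470)]]; print('brush',np.mean(b,0),ang(A(365,325),A(395,465),.062))
# lid edge: corners of free edge top
print('scene? lid edge top px', [A(*o) for o in[(130,127),(595,75)]])
for z in(.27,.28,.285):print(z,[ray(c,A(*o),z).round(3) for o in[(130,127),(595,75)]])
E
python3 m.py
```

```text
washer [0.53161674 0.11594812 0.06850898] 3.9252753065643144
[[ 2.1 -1.1]
 [ 2.   1.6]
 [-1.4 -0.1]
 [-1.   3.1]
 [ 0.1  1.9]
 [-1.8 -5.5]]
A [ 0.5318856  -0.11070271  0.012     ] -71.60767793429729
B [ 0.53383343 -0.20955368  0.012     ] -61.358013330628665
C [ 0.44193181 -0.21266038  0.012     ] -131.88251520898586
D [ 0.52630142 -0.41430141  0.012     ] -57.096752724853815
can [ 0.43078963 -0.12656207  0.07      ]
cup [ 0.5247634  -0.30105187  0.05      ]
jar [ 0.43845843 -0.40306022  0.062     ]
tray [ 0.64007101 -0.24769748  0.022     ] [[0.69, -0.167, 0.022], [0.698, -0.322, 0.022], [0.59, -0.329, 0.022], [0.582, -0.173, 0.022]]
brush [0.5151892  0.14940721 0.062     ] -168.064234311184
scene? lid edge top px [(184.1590909090909, 153.47727272727272), (289.8409090909091, 141.6590909090909)]
0.27 [array([0.638, 0.247, 0.27 ]), array([0.659, 0.005, 0.27 ])]
0.28 [array([0.635, 0.244, 0.28 ]), array([0.657, 0.005, 0.28 ])]
0.285 [array([0.634, 0.243, 0.285]), array([0.656, 0.005, 0.285])]
```

```bash
cat > leg.py <<'E'
# leg.py x y z phi [x y z phi ...] : totals per leg in tool units (turn first, then shift)
import sys; from h import *
s=read_state(); p=np.array(s['ee_pos']); M=R.from_quat(s['eef_rot']).as_matrix(); ph=np.degrees(np.arctan2(M[1,0],M[0,0]))
print('now',p.round(4),'phi',round(ph,1),'w',np.round(s['width'],4),'grip',np.round(s['grip_force'],1),'F',np.round(s['ft_force'],1),'t',round(float(s['time']),1),'tiltz',M[:,2].round(3),'J',np.round(s['joint_positions'],2))
v=list(map(float,sys.argv[1:]))
for i in range(0,len(v),4):
    t=np.array(v[i:i+3]); f=np.radians(v[i+3]); dy=(ph-v[i+3]+180)%360-180
    d=t-p; x=np.array([np.cos(f),np.sin(f),0]); y=np.array([np.sin(f),-np.cos(f),0])
    print('leg yaw %.3f (%.1f rows) shift %.3f %.3f %.3f (%.1f rows)'%(dy/90,abs(dy)/8.59,d@x/.2,d@y/.2,-d[2]/.2,np.linalg.norm(d)/.05))
    p=t; ph=v[i+3]
E
python3 leg.py .47 -.25 .23 12 .514 .149 .19 12 .514 .149 .04 12
```

```text
now [ 0.2159 -0.5863  0.2221] phi 20.2 w 0.0866 grip 0.0 F [ 0.6 -0.5 -0.9] t 0.2 tiltz [-0.     0.001 -1.   ] J [ 1.2   0.33 -0.06  1.46  0.02  1.35 -0.09]
leg yaw 0.091 (1.0 rows) shift 1.592 -1.381 -0.040 (8.4 rows)
leg yaw 0.000 (0.0 rows) shift 0.630 -1.906 0.200 (8.1 rows)
leg yaw 0.000 (0.0 rows) shift 0.000 0.000 0.750 (3.0 rows)
```

```bash
python3 -m crank '0 0 0 .091 .4;.177 -.153 -.004 0 .4;.177 -.153 -.004 0 .4;.177 -.153 -.004 0 .4;.177 -.153 -.004 0 .4;.177 -.153 -.004 0 .4;.177 -.153 -.004 0 .4;.177 -.153 -.004 0 .4;.177 -.153 -.004 0 .4;.177 -.153 -.004 0 .4' 25; python3 -m crank '.07 -.212 .022 0 .4;.07 -.212 .022 0 .4;.07 -.212 .022 0 .4;.07 -.212 .022 0 .4;.07 -.212 .022 0 .4;.07 -.212 .022 0 .4;.07 -.212 .022 0 .4;.07 -.212 .022 0 .4;.07 -.21 .022 0 .4;0 0 0 0 .4';  python3 leg.py .514 .149 .04 12; python3 - <<'E'
from h import *
c=shot('top'); cv2.imwrite('pics/c.png',cv2.convertScaleAbs(cv2.resize(c['img'][125:260,155:310],None,fx=4.4,fy=4.4,interpolation=2),alpha=1.5))
c=shot('scene'); cv2.imwrite('pics/d.png',cv2.convertScaleAbs(cv2.resize(c['img'][80:240,260:440],None,fx=4,fy=3.7,interpolation=2),alpha=1.5))
E
```

```text
time: 1.2
ee_pos: [0.471, -0.2491, 0.2299]
eef_rot: [0.995, 0.105, 0.0, 0.0]
ft_force: [0.7, -1.0, 0.3]
width: 0.0609
grip_force: 0.0
time: 2.2
ee_pos: [0.5127, 0.1551, 0.1897]
eef_rot: [0.994, 0.109, -0.0, -0.002]
ft_force: [-0.8, -0.0, 0.4]
width: 0.0609
grip_force: 0.0
now [0.5127 0.1551 0.1897] phi 12.5 w 0.0609 grip 0.0 F [-0.8 -0.   0.4] t 2.2 tiltz [-0.001  0.003 -1.   ] J [ 0.23  0.22 -0.68  1.71  0.14  1.26 -1.84]
leg yaw 0.006 (0.1 rows) shift 0.000 0.031 0.749 (3.0 rows)
```

View pics/d.png

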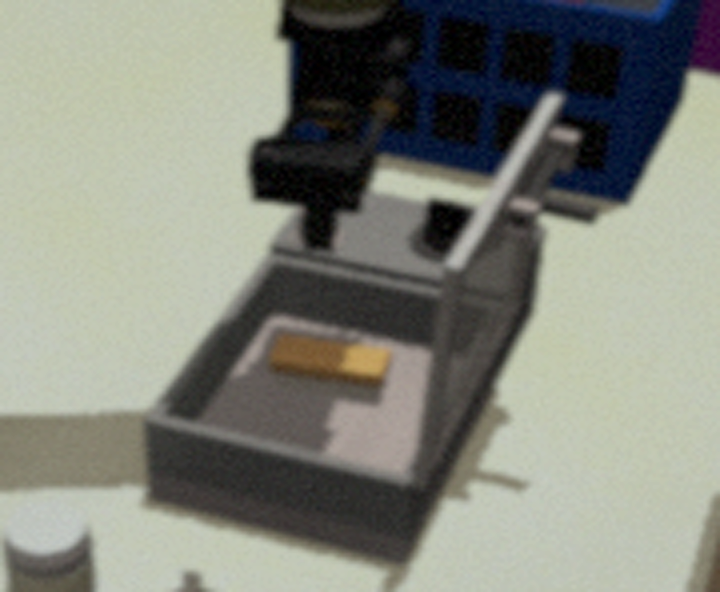

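The gripper stands above the tub and the brush is clear inside it (crop px about (330,357)). I'll go down and grip it.

```bash
python3 -m crank '0 .031 .2 0 .4;0 0 .2 0 .4;0 0 .2 0 .4;0 0 .1 0 .4;0 0 .05 0 .4;0 0 0 0 .4;0 0 0 0 -.6;0 0 0 0 -.6;0 0 0 0 -.6;0 0 0 0 -.6' 25; python3 -m crank '0 0 0 0 -.6;0 0 0 0 -.6;0 0 -.1 0 -.6;0 0 -.2 0 -.6;0 0 -.2 0 -.6;0 0 -.2 0 -.6;0 0 -.2 0 -.6;0 0 0 0 -.6'; python3 leg.py .638 -.247 .18 -86 .638 -.247 .03 -86
```

```text
time: 3.3
ee_pos: [0.5158, 0.1424, 0.0409]
eef_rot: [0.994, 0.105, 0.001, -0.0]
ft_force: [0.4, 0.7, 0.1]
width: 0.0369
grip_force: 0.3
time: 4.1
ee_pos: [0.5175, 0.1432, 0.2256]
eef_rot: [0.994, 0.105, 0.004, -0.0]
ft_force: [1.5, 1.0, -1.9]
width: 0.0361
grip_force: 25.0
now [0.5175 0.1432 0.2256] phi 12.0 w 0.0361 grip 25.0 F [ 1.5  1.  -1.9] t 4.1 tiltz [ 0.008  0.001 -1.   ] J [ 0.25  0.19 -0.68  1.67  0.13  1.32 -1.81]
leg yaw 1.089 (11.4 rows) shift 1.988 -0.465 0.228 (8.2 rows)
leg yaw 0.000 (0.0 rows) shift 0.000 0.000 0.750 (3.0 rows)
```

```bash
python3 -m crank '.018 .203 0 0 -.6;.018 .203 0 0 -.6;.018 .203 0 0 -.6;.018 .203 0 0 -.6;.018 .203 0 0 -.6;.018 .203 0 0 -.6;.018 .203 0 0 -.6;.018 .203 0 0 -.6;.018 .203 0 0 -.6;.018 .203 0 0 -.6'; python3 -m crank '0 0 0 .09 -.6;0 0 0 .09 -.6;0 0 0 .09 -.6;0 0 0 .09 -.6;0 0 0 .09 -.6;0 0 0 .09 -.6;0 0 0 .09 -.6;0 0 0 .09 -.6;0 0 0 .09 -.6;0 0 0 .09 -.6';python3 -m crank '0 0 0 .09 -.6;0 0 0 .09 -.6;0 0 0 0 -.6'; python3 leg.py .638 -.247 .03 -86; python3 - <<'E'
from h import *
c=shot('scene'); cv2.imwrite('pics/e.png',cv2.convertScaleAbs(cv2.resize(c['img'][160:360,190:390],None,fx=3,fy=3,interpolation=2),alpha=1.5))
E
```

```text
time: 5.1
ee_pos: [0.635, -0.2491, 0.2191]
eef_rot: [0.995, 0.105, -0.001, -0.0]
ft_force: [0.5, 0.6, -1.1]
width: 0.0358
grip_force: 25.0
time: 6.1
ee_pos: [0.6347, -0.2473, 0.219]
eef_rot: [0.823, -0.569, -0.001, 0.0]
ft_force: [0.1, 0.2, -0.3]
width: 0.0357
grip_force: 25.0
time: 6.4
ee_pos: [0.6327, -0.2482, 0.2132]
eef_rot: [0.769, -0.639, -0.006, 0.004]
ft_force: [0.2, -0.2, -1.2]
width: 0.036
grip_force: 25.0
now [ 0.6327 -0.2482  0.2132] phi -79.5 w 0.036 grip 25.0 F [ 0.2 -0.2 -1.2] t 6.4 tiltz [-0.014  0.001 -1.   ] J [ 0.17  0.47  0.2   1.31 -0.09  1.39 -2.6 ]
leg yaw 0.073 (0.8 rows) shift -0.004 -0.027 0.916 (3.7 rows)
```

View pics/e.png

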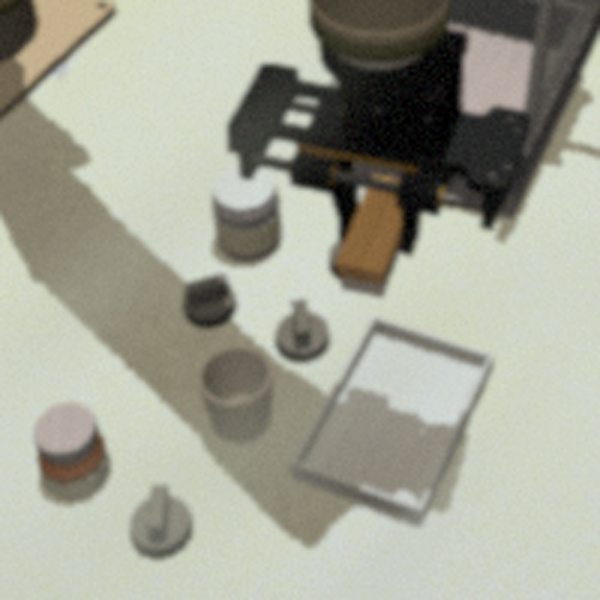

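The brush is held above the tray (crop px (370,235)). Joint 7 is at its limit, so I'll turn back a little and lower the brush.

```bash
python3 -m crank '0 -.02 .1 -.06 -.6;0 0 .2 0 -.6;0 0 .2 0 -.6;0 0 .2 0 -.6;0 0 .1 0 -.6;0 0 0 0 -.6'; python3 leg.py .635 -.247 .019 -79
```

```text
time: 7.05
ee_pos: [0.6334, -0.2439, 0.0501]
eef_rot: [0.8, -0.6, -0.009, 0.002]
ft_force: [-0.8, 0.3, -0.2]
width: 0.0357
grip_force: 25.0
now [ 0.6334 -0.2439  0.0501] phi -73.8 w 0.0357 grip 25.0 F [-0.8  0.3 -0.2] t 7.0 tiltz [-0.017  0.008 -1.   ] J [ 0.2   0.59  0.14  1.47 -0.09  1.1  -2.5 ]
leg yaw 0.058 (0.6 rows) shift 0.017 -0.005 0.155 (0.6 rows)
```

```bash
python3 -m crank '0 0 .08 0 -.6;0 0 .07 0 -.6;0 0 0 0 -.6;0 0 0 0 .1;0 0 0 0 .1;0 0 0 0 .1;0 0 -.1 0 .1;0 0 -.2 0 .1;0 0 -.25 0 .1;0 0 -.2 0 .1'; python3 -m crank '0 0 0 -.09 -.3;0 0 0 -.09 -.3;0 0 0 -.09 -.3;0 0 0 -.09 -.3;0 0 0 0 -.3;0 0 0 0 -.3';python3 leg.py .532 -.111 .16 -71 .532 -.111 .16 108
```

```text
time: 8.05
ee_pos: [0.6374, -0.2466, 0.1779]
eef_rot: [0.799, -0.601, -0.005, 0.001]
ft_force: [0.8, -0.4, 0.2]
width: 0.0478
grip_force: 0.0
time: 8.65
ee_pos: [0.637, -0.2464, 0.1747]
eef_rot: [0.934, -0.356, -0.006, 0.0]
ft_force: [-0.1, -0.4, 0.4]
width: 0.0307
grip_force: 0.0
now [ 0.637  -0.2464  0.1747] phi -41.8 w 0.0307 grip 0.0 F [-0.1 -0.4  0.4] t 8.7 tiltz [-0.011  0.004 -1.   ] J [ 0.25  0.49  0.07  1.34 -0.03  1.32 -1.98]
leg yaw 0.325 (3.4 rows) shift -0.811 0.276 0.073 (3.4 rows)
leg yaw -1.989 (20.8 rows) shift 0.000 0.000 -0.000 (0.0 rows)
```

```bash
cat > plugs.py <<'E'
from h import *
import sys
c=shot('top'); g=cv2.GaussianBlur(cv2.resize(cv2.cvtColor(c['img'],6)[140:290,315:500],None,fx=5,fy=5,interpolation=2),(5,5),0)
cs=cv2.HoughCircles(g,cv2.HOUGH_GRADIENT,1,60,param1=60,param2=17,minRadius=36,maxRadius=50)
o=cv2.cvtColor(cv2.convertScaleAbs(g,alpha=1.5),8)
for x,y,r in cs[0]:
    P=ray(c,((x+.5)/5-.5+315,(y+.5)/5-.5+140),.012); print(P[:2].round(4),r,g[int(y)-20:int(y)+20,int(x)-20:int(x)+20].mean().round(0)); cv2.circle(o,(int(x),int(y)),int(r),(0,0,255),1)
if len(sys.argv)>1: cv2.imwrite('pics/'+sys.argv[1],cv2.resize(o,None,fx=.86,fy=.8))
E
python3 plugs.py p1.png
```

```text
[ 0.4402 -0.4155] 40.2 134.0
```

View pics/p1.png

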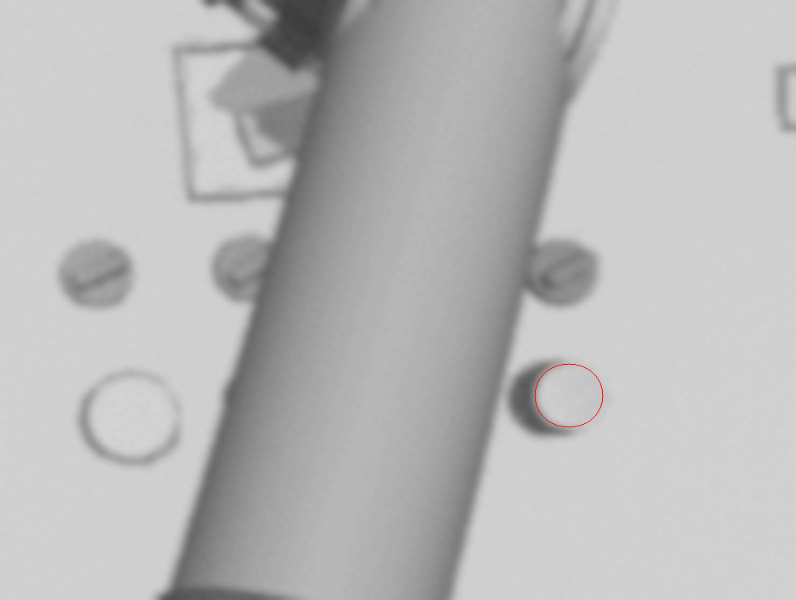

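The brush lies in the tray (partly hidden by the arm) and the plugs have not moved. Plug A is next, gripped with phi near 108.

```bash
sed -i 's/param2=17/param2=9/' plugs.py
python3 -m crank '0 0 0 -.095 -.3;0 0 0 -.095 -.3;0 0 0 -.095 -.3;0 0 0 -.095 -.3;0 0 0 -.095 -.3;0 0 0 -.095 -.3;0 0 0 -.095 -.3;0 0 0 -.095 -.3;0 0 0 -.095 -.3;0 0 0 -.095 -.3';python3 -m crank '0 0 0 -.095 -.3;0 0 0 -.095 -.3;0 0 0 -.095 -.3;0 0 0 -.095 -.3;0 0 0 -.095 -.3;0 0 0 -.095 -.3;0 0 0 -.095 -.3;0 0 0 -.05 -.3;0 0 0 0 -.3';python3 leg.py .532 -.111 .12 108 .532 -.111 .018 108
```

```text
time: 9.7
ee_pos: [0.637, -0.2463, 0.1743]
eef_rot: [0.927, 0.376, -0.005, -0.004]
ft_force: [0.2, 0.5, 0.9]
width: 0.0302
grip_force: 0.0
time: 10.6
ee_pos: [0.6369, -0.2465, 0.1743]
eef_rot: [0.586, 0.81, -0.002, -0.006]
ft_force: [-0.4, -0.2, 0.4]
width: 0.0302
grip_force: 0.0
now [ 0.6369 -0.2465  0.1743] phi 108.2 w 0.0302 grip 0.0 F [-0.4 -0.2  0.4] t 10.6 tiltz [-0.012  0.004 -1.   ] J [ 0.56  0.52 -0.38  1.32  0.19  1.34  0.5 ]
leg yaw 0.003 (0.0 rows) shift 0.806 -0.290 0.271 (3.6 rows)
leg yaw 0.000 (0.0 rows) shift 0.000 0.000 0.510 (2.0 rows)
```

```bash

python3 -m crank '.2 -.072 .05 0 -.3;.2 -.072 .05 0 -.3;.2 -.072 .08 0 -.3;.2 -.072 .08 0 -.3;0 0 0 0 -.3;0 0 0 0 -.3' 20;python3 leg.py .532 -.111 .018 108 ; python3 - <<'E'
from h import *
c=shot('scene'); cv2.imwrite('pics/f.png',cv2.convertScaleAbs(cv2.resize(c['img'][170:360,190:370],None,fx=4,fy=3,interpolation=2),alpha=1.5))
print(proj(c,[[.532,-.111,.03]]))
E
```

```text
time: 11.2
ee_pos: [0.5311, -0.1121, 0.1243]
eef_rot: [0.586, 0.81, -0.002, -0.006]
ft_force: [0.3, -0.9, 0.3]
width: 0.0301
grip_force: 0.0
now [ 0.5311 -0.1121  0.1243] phi 108.2 w 0.0301 grip 0.0 F [ 0.3 -0.9  0.3] t 11.2 tiltz [-0.011  0.003 -1.   ] J [ 0.52  0.28 -0.46  1.77  0.13  1.14  0.34]
leg yaw 0.002 (0.0 rows) shift 0.004 0.006 0.531 (2.1 rows)
[[306.72613421 240.13413647]]
```

View pics/f.png

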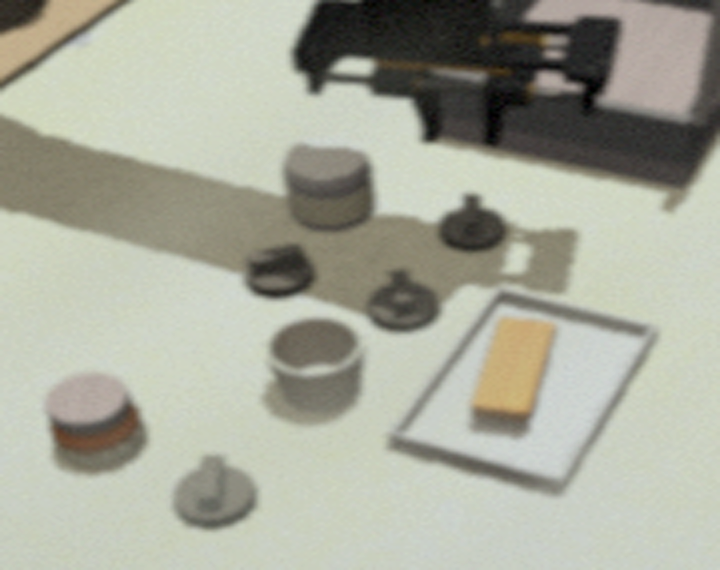

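The brush lies flat in the tray, at crop px (515,368). The projected plug A lands at (467,210), on its bar at (470,205), so the calibration agrees. Descending.

```bash

python3 -m crank '0 0 .2 0 -.3;0 0 .2 0 -.3;0 0 .12 0 -.3;0 0 0 0 -.3;0 0 0 0 -1;0 0 0 0 -1;0 0 0 0 -1;0 0 0 0 -1;0 0 0 0 -1;0 0 -.1 0 -1' 20;python3 leg.py; python3 -m crank '0 0 -.2 0 -1;0 0 -.25 0 -1;0 0 -.2 0 -1;0 0 0 0 -1';python3 leg.py .566 .03 .17 4 .566 .03 .055 4
```

```text
time: 12.25
ee_pos: [0.5291, -0.112, 0.039]
eef_rot: [0.586, 0.811, -0.002, -0.007]
ft_force: [-0.3, -0.0, -0.3]
width: 0.012
grip_force: 20.0
now [ 0.5291 -0.112   0.039 ] phi 108.3 w 0.012 grip 20.0 F [-0.3 -0.  -0.3] t 12.2 tiltz [-0.014  0.005 -1.   ] J [ 0.5   0.38 -0.44  1.84  0.19  0.98  0.3 ]
time: 12.65
ee_pos: [0.535, -0.1128, 0.1765]
eef_rot: [0.585, 0.811, 0.0, -0.001]
ft_force: [1.2, -0.6, -0.2]
width: 0.0117
grip_force: 20.0
now [ 0.535  -0.1128  0.1765] phi 108.3 w 0.0117 grip 20.0 F [ 1.2 -0.6 -0.2] t 12.7 tiltz [-0.002  0.002 -1.   ] J [ 0.53  0.23 -0.46  1.71  0.11  1.23  0.36]
leg yaw 1.159 (12.1 rows) shift 0.204 -0.702 0.032 (2.9 rows)
leg yaw 0.000 (0.0 rows) shift 0.000 0.000 0.575 (2.3 rows)
```

```bash

python3 -m crank '0 0 0 .095 -1;0 0 0 .095 -1;0 0 0 .095 -1;0 0 0 .095 -1;0 0 0 .095 -1;0 0 0 .095 -1;0 0 0 .095 -1;0 0 0 .095 -1;0 0 0 .095 -1;0 0 0 .095 -1';python3 -m crank '0 0 0 .095 -1;0 0 0 .095 -1;0 0 0 0 -1;.06 -.2 0 0 -1;.06 -.2 0 0 -1;.06 -.2 0 0 -1;.06 -.19 0 0 -1;0 0 0 0 -1';python3 leg.py .577 .044 .055 5
```

```text
time: 13.65
ee_pos: [0.5316, -0.1125, 0.1696]
eef_rot: [0.981, 0.195, -0.006, -0.003]
ft_force: [0.1, 0.6, -0.5]
width: 0.0117
grip_force: 20.0
time: 14.45
ee_pos: [0.5638, 0.0565, 0.1703]
eef_rot: [0.998, 0.057, -0.005, -0.004]
ft_force: [-1.0, -0.3, 0.3]
width: 0.0119
grip_force: 20.0
now [0.5638 0.0565 0.1703] phi 6.5 w 0.0119 grip 20.0 F [-1.  -0.3  0.3] t 14.4 tiltz [-0.011  0.007 -1.   ] J [ 0.15  0.27 -0.39  1.66  0.1   1.24 -1.71]
leg yaw 0.017 (0.2 rows) shift 0.060 0.068 0.576 (2.3 rows)
```

```bash

python3 -m crank '.06 .068 .1 0 -1;0 0 .2 0 -1;0 0 .2 0 -1;0 0 .07 0 -1;0 0 0 0 -1;0 0 0 0 -.4;0 0 0 0 -.4;0 0 0 0 -.4' 20;python3 leg.py; python3 -m crank '0 0 -.15 0 -.3;0 0 -.25 0 -.3;0 0 -.25 0 -.3;0 0 0 0 -.3';python3 leg.py .534 -.21 .12 117 .534 -.21 .018 117 .492 .038 .055 5
```

```text
time: 15.25
ee_pos: [0.577, 0.0377, 0.0578]
eef_rot: [0.999, 0.05, -0.004, -0.002]
ft_force: [-0.5, 0.1, -0.3]
width: 0.024
grip_force: 0.0
now [0.577  0.0377 0.0578] phi 5.8 w 0.024 grip 0.0 F [-0.5  0.1 -0.3] t 15.2 tiltz [-0.009  0.004 -1.   ] J [ 0.15  0.41 -0.36  1.74  0.16  1.03 -1.73]
time: 15.65
ee_pos: [0.5812, 0.0377, 0.1947]
eef_rot: [0.999, 0.05, 0.001, -0.002]
ft_force: [0.2, 0.2, 0.0]
width: 0.0303
grip_force: 0.0
now [0.5812 0.0377 0.1947] phi 5.7 w 0.0303 grip 0.0 F [0.2 0.2 0. ] t 15.7 tiltz [ 0.001  0.005 -1.   ] J [ 0.17  0.28 -0.37  1.6   0.1   1.28 -1.69]
leg yaw -1.236 (13.0 rows) shift -0.997 -0.773 0.374 (5.3 rows)
leg yaw 0.000 (0.0 rows) shift 0.000 0.000 0.510 (2.0 rows)
leg yaw 1.244 (13.0 rows) shift -0.101 -1.254 -0.185 (5.1 rows)
```

```bash
python3 plugs.py; 
python3 -m crank '-.06 .202 0 0 -.3;-.06 .202 0 0 -.3;-.06 .202 0 0 -.3;-.06 .202 0 0 -.3;-.06 .202 0 0 -.3;-.06 .202 0 0 -.3;0 0 0 -.095 -.3;0 0 0 -.095 -.3;0 0 0 -.095 -.3;0 0 0 -.095 -.3'; python3 -m crank '0 0 0 -.095 -.3;0 0 0 -.095 -.3;0 0 0 -.095 -.3;0 0 0 -.095 -.3;0 0 0 -.095 -.3;0 0 0 -.095 -.3;0 0 0 -.095 -.3;0 0 0 -.095 -.3;0 0 0 -.095 -.3;0 0 0 0 -.3'; python3 leg.py .534 -.21 .018 117
```

```text
[ 0.4402 -0.4155] 40.9 133.0
time: 16.7
ee_pos: [0.5296, -0.2113, 0.1853]
eef_rot: [0.939, 0.344, -0.005, -0.004]
ft_force: [-0.6, 0.0, 0.3]
width: 0.0304
grip_force: 0.0
time: 17.7
ee_pos: [0.5296, -0.2113, 0.1853]
eef_rot: [0.522, 0.853, -0.001, -0.006]
ft_force: [-0.4, -0.3, 0.0]
width: 0.0304
grip_force: 0.0
now [ 0.5296 -0.2113  0.1853] phi 117.0 w 0.0304 grip 0.0 F [-0.4 -0.3  0. ] t 17.7 tiltz [-0.012  0.004 -1.   ] J [ 0.68  0.28 -0.45  1.63  0.12  1.27  0.68]
leg yaw 0.000 (0.0 rows) shift -0.004 0.023 0.836 (3.3 rows)
```

```bash
cat > track.py <<'E'
from h import *
import sys
P={'B':(.5338,-.2096),'C':(.4419,-.2127),'D':(.5263,-.4143)}
for cam in('top','scene'):
    ref=cv2.imread(f'pics/{cam}1.png'); c=shot(cam); 
    for n in sys.argv[1:]:
        u,v=proj(c,[[*P[n],.015]])[0].round().astype(int); h=13; s=18
        T=ref[v-h:v+h+1,u-h:u+h+1]; S=c['img'][v-h-s:v+h+s+1,u-h-s:u+h+s+1]
        m=cv2.matchTemplate(S,T,cv2.TM_CCOEFF_NORMED); _,q,_,l=cv2.minMaxLoc(m)
        q2=ray(c,(u+l[0]-s,v+l[1]-s),.015)-ray(c,(u,v),.015); print(cam,n,'score %.2f'%q,'moved',q2[:2].round(3))
E
python3 track.py B C D
```

```text
top B score 0.54 moved [-0.    -0.008]
top C score 0.54 moved [ 0.002 -0.017]
top D score 0.46 moved [-0.    -0.006]
scene B score 0.89 moved [0. 0.]
scene C score 0.86 moved [0. 0.]
scene D score 1.00 moved [0. 0.]
```

Scene tracking works (top is hidden by the arm), and the plugs haven't moved. Gripping B.

```bash

python3 -m crank '0 .02 .2 0 -.3;0 0 .25 0 -.3;0 0 .2 0 -.3;0 0 .12 0 -.3;0 0 .07 0 -.3;0 0 0 0 -.3;0 0 0 0 -1;0 0 0 0 -1;0 0 0 0 -1;0 0 0 0 -1' 20;python3 leg.py; python3 -m crank '0 0 0 0 -1;0 0 -.15 0 -1;0 0 -.25 0 -1;0 0 -.25 0 -1;0 0 -.1 0 -1;0 0 0 0 -1'; python3 -m crank '0 0 0 .095 -1;0 0 0 .095 -1;0 0 0 .095 -1;0 0 0 .095 -1;0 0 0 .095 -1;0 0 0 .095 -1;0 0 0 .095 -1;0 0 0 .095 -1;0 0 0 .095 -1;0 0 0 .095 -1';python3 -m crank '0 0 0 .095 -1;0 0 0 .095 -1;0 0 0 .095 -1;0 0 0 0 -1'; python3 leg.py .492 .038 .17 5 .492 .038 .055 5
```

```text
time: 18.8
ee_pos: [0.5322, -0.209, 0.0185]
eef_rot: [0.524, 0.852, -0.001, -0.005]
ft_force: [-0.1, -0.5, 4.0]
width: 0.0118
grip_force: 20.0
now [ 0.5322 -0.209   0.0185] phi 116.9 w 0.0118 grip 20.0 F [-0.1 -0.5  4. ] t 18.8 tiltz [-0.01   0.003 -1.   ] J [ 0.64  0.46 -0.42  1.78  0.22  0.96  0.6 ]
time: 19.4
ee_pos: [0.535, -0.21, 0.1713]
eef_rot: [0.524, 0.852, -0.001, -0.003]
ft_force: [0.1, 0.4, -1.2]
width: 0.0118
grip_force: 20.0
time: 20.4
ee_pos: [0.5324, -0.2093, 0.1659]
eef_rot: [0.964, 0.267, -0.006, -0.004]
ft_force: [-0.1, -0.3, -0.9]
width: 0.0121
grip_force: 20.0
time: 20.8
ee_pos: [0.5325, -0.2093, 0.1661]
eef_rot: [0.999, 0.049, -0.007, -0.003]
ft_force: [-0.1, 0.5, -2.1]
width: 0.0118
grip_force: 20.0
now [ 0.5325 -0.2093  0.1661] phi 5.6 w 0.0118 grip 20.0 F [-0.1  0.5 -2.1] t 20.8 tiltz [-0.014  0.005 -1.   ] J [ 0.47  0.27 -0.21  1.66  0.06  1.23 -1.22]
leg yaw 0.006 (0.1 rows) shift -0.094 -1.249 -0.019 (5.0 rows)
leg yaw 0.000 (0.0 rows) shift 0.000 0.000 0.575 (2.3 rows)
```

```bash

python3 -m crank '-.016 -.208 0 0 -1;-.016 -.208 0 0 -1;-.016 -.208 0 0 -1;-.016 -.208 0 0 -1;-.016 -.208 0 0 -1;-.016 -.208 0 0 -1;0 0 .15 0 -1;0 0 .2 0 -1;0 0 .13 0 -1;0 0 0 0 -1' 20; python3 leg.py .492 .038 .055 5
```

```text
time: 21.8
ee_pos: [0.485, 0.0371, 0.0693]
eef_rot: [0.999, 0.052, -0.009, -0.002]
ft_force: [-0.6, -0.3, 0.0]
width: 0.0121
grip_force: 20.0
now [0.485  0.0371 0.0693] phi 6.0 w 0.0121 grip 20.0 F [-0.6 -0.3  0. ] t 21.8 tiltz [-0.019  0.004 -1.   ] J [ 0.19  0.22 -0.39  1.96  0.09  1.   -1.71]
leg yaw 0.011 (0.1 rows) shift 0.035 -0.001 0.072 (0.3 rows)
```

```bash

python3 -m crank '.03 0 .07 0 -1;0 0 0 0 -1;0 0 0 0 -.4;0 0 0 0 -.4;0 0 0 0 -.4;0 0 -.15 0 -.3;0 0 -.25 0 -.3;0 0 -.25 0 -.3;0 0 0 0 -.3' 20; python3 track.py C D; python3 leg.py .442 -.213 .17 6 .442 -.213 .018 48
```

```text
time: 22.7
ee_pos: [0.4989, 0.0381, 0.1965]
eef_rot: [0.999, 0.05, 0.0, -0.002]
ft_force: [0.5, -1.1, -0.6]
width: 0.0304
grip_force: 0.0
top C score 1.00 moved [0. 0.]
top D score 1.00 moved [0. 0.]
scene C score 1.00 moved [0. 0.]
scene D score 1.00 moved [0. 0.]
now [0.4962 0.0375 0.1908] phi 5.7 w 0.0304 grip 0.0 F [ 0.1 -0.6 -0.7] t 22.8 tiltz [-0.008  0.004 -1.   ] J [ 0.21  0.1  -0.4   1.81  0.04  1.24 -1.67]
leg yaw -0.003 (0.0 rows) shift -0.401 1.217 0.104 (5.1 rows)
leg yaw -0.467 (4.9 rows) shift 0.000 0.000 0.760 (3.0 rows)
```

```bash

python3 -m crank '-.067 .203 0 0 -.3;-.067 .203 0 0 -.3;-.067 .203 0 0 -.3;-.067 .203 0 0 -.3;-.067 .203 0 0 -.3;-.067 .203 0 0 -.3;0 0 0 0 -.3' 20; python3 -m crank '0 0 0 -.093 -.3;0 0 0 -.093 -.3;0 0 0 -.093 -.3;0 0 0 -.093 -.3;0 0 0 -.093 -.3;0 0 0 0 -.3';python3 track.py C D; python3 leg.py .442 -.213 .018 48
```

```text
time: 23.5
ee_pos: [0.4368, -0.2185, 0.1874]
eef_rot: [0.999, 0.046, -0.007, -0.002]
ft_force: [-0.2, 0.7, 0.3]
width: 0.0306
grip_force: 0.0
time: 24.1
ee_pos: [0.4393, -0.2123, 0.1877]
eef_rot: [0.914, 0.405, -0.005, -0.005]
ft_force: [0.2, -0.8, 0.3]
width: 0.0305
grip_force: 0.0
top C score 0.57 moved [-0.008 -0.005]
top D score 0.70 moved [-0.003  0.   ]
scene C score 0.84 moved [-0.002 -0.001]
scene D score 1.00 moved [0. 0.]
now [ 0.4395 -0.2125  0.188 ] phi 47.3 w 0.0305 grip 0.0 F [ 1.   0.6 -0.2] t 24.2 tiltz [-0.013  0.005 -1.   ] J [ 0.53  0.07 -0.18  1.84  0.01  1.24 -0.4 ]
leg yaw -0.007 (0.1 rows) shift 0.007 0.011 0.850 (3.4 rows)
```

```bash

python3 -m crank '0 .01 .2 0 -.3;0 0 .25 0 -.3;0 0 .2 0 -.3;0 0 .13 0 -.3;0 0 .07 0 -.3;0 0 0 0 -.3;0 0 0 0 -1;0 0 0 0 -1;0 0 0 0 -1;0 0 0 0 -1' 20;python3 leg.py; python3 -m crank '0 0 0 0 -1;0 0 -.15 0 -1;0 0 -.25 0 -1;0 0 -.25 0 -1;0 0 -.1 0 -1;0 0 0 0 -1'; python3 -m crank '0 0 0 .093 -1;0 0 0 .093 -1;0 0 0 .093 -1;0 0 0 .093 -1;0 0 0 .093 -1;0 0 0 0 -1';python3 leg.py .5715 .119 .17 5 .572 .119 .055 5
```

```text
time: 25.2
ee_pos: [0.44, -0.2139, 0.0196]
eef_rot: [0.915, 0.403, -0.004, -0.004]
ft_force: [-1.1, 0.1, 4.6]
width: 0.0118
grip_force: 20.0
now [ 0.44   -0.2139  0.0196] phi 47.6 w 0.0118 grip 20.0 F [-1.1  0.1  4.6] t 25.2 tiltz [-0.01   0.003 -1.   ] J [ 0.52  0.28 -0.18  2.    0.06  0.88 -0.43]
time: 25.8
ee_pos: [0.4428, -0.2148, 0.1723]
eef_rot: [0.915, 0.403, -0.002, -0.002]
ft_force: [1.2, -0.3, -1.0]
width: 0.012
grip_force: 20.0
time: 26.4
ee_pos: [0.4404, -0.2139, 0.1674]
eef_rot: [0.999, 0.049, -0.007, -0.003]
ft_force: [-0.5, -0.0, -1.5]
width: 0.0122
grip_force: 20.0
now [ 0.4404 -0.2139  0.1674] phi 5.6 w 0.0122 grip 20.0 F [-0.5 -0.  -1.5] t 26.4 tiltz [-0.013  0.005 -1.   ] J [ 0.5   0.09 -0.15  1.87  0.02  1.2  -1.13]
leg yaw 0.007 (0.1 rows) shift 0.798 -1.601 -0.013 (7.2 rows)
leg yaw 0.000 (0.0 rows) shift 0.002 0.000 0.575 (2.3 rows)
```

```bash

python3 -m crank '.1 -.2 0 0 -1;.1 -.2 0 0 -1;.1 -.2 0 0 -1;.1 -.2 0 0 -1;.1 -.2 0 0 -1;.1 -.2 0 0 -1;.1 -.2 0 0 -1;.1 -.2 0 0 -1;0 0 .15 0 -1;0 0 0 0 -1' 20; python3 leg.py .572 .119 .055 5
```

```text
time: 27.4
ee_pos: [0.5654, 0.1209, 0.1342]
eef_rot: [0.999, 0.053, -0.009, -0.002]
ft_force: [-0.6, -1.8, -1.7]
width: 0.0122
grip_force: 20.0
now [0.5654 0.1209 0.1342] phi 6.1 w 0.0122 grip 20.0 F [-0.6 -1.8 -1.7] t 27.4 tiltz [-0.019  0.003 -1.   ] J [ 0.05  0.34 -0.41  1.67  0.13  1.18 -1.85]
leg yaw 0.012 (0.1 rows) shift 0.032 0.012 0.396 (1.6 rows)
```

```bash

python3 -m crank '.03 .01 .2 0 -1;0 0 .14 0 -1;0 0 .06 0 -1;0 0 0 0 -1;0 0 0 0 -.4;0 0 0 0 -.4;0 0 0 0 -.4;0 0 -.15 0 -.3;0 0 -.25 0 -.3;0 0 -.25 0 -.3' 20; python3 -m crank '0 0 0 0 -.3;0 .2 0 0 -.3;0 .25 0 0 -.3;0 .25 0 0 -.3;0 .25 0 0 -.3;0 .25 0 0 -.3;0 0 0 0 -.3';python3 track.py D; python3 leg.py .526 -.414 .17 5 .526 -.414 .018 121
```

```text
time: 28.4
ee_pos: [0.5743, 0.1187, 0.1906]
eef_rot: [0.999, 0.05, -0.006, -0.002]
ft_force: [1.1, 0.1, 0.2]
width: 0.0304
grip_force: 0.0
time: 29.1
ee_pos: [0.5981, -0.1296, 0.1876]
eef_rot: [0.999, 0.045, -0.006, -0.0]
ft_force: [-0.6, -0.3, -0.1]
width: 0.0301
grip_force: 0.0
top D score 1.00 moved [0. 0.]
scene D score 1.00 moved [0. 0.]
now [ 0.5987 -0.1214  0.1878] phi 5.6 w 0.0307 grip 0.0 F [ 0.5  0.9 -0.3] t 29.2 tiltz [-0.011  0.004 -1.   ] J [ 0.35  0.35 -0.28  1.53  0.09  1.3  -1.42]
leg yaw 0.006 (0.1 rows) shift -0.490 1.426 0.089 (6.0 rows)
leg yaw -1.289 (13.5 rows) shift 0.000 0.000 0.760 (3.0 rows)
```

```bash

python3 -m crank '-.07 .203 0 0 -.3;-.07 .203 0 0 -.3;-.07 .203 0 0 -.3;-.07 .203 0 0 -.3;-.07 .203 0 0 -.3;-.07 .203 0 0 -.3;-.07 .205 0 0 -.3;0 0 0 0 -.3;0 0 0 -.095 -.3;0 0 0 -.095 -.3'; python3 -m crank '0 0 0 -.095 -.3;0 0 0 -.095 -.3;0 0 0 -.095 -.3;0 0 0 -.095 -.3;0 0 0 -.095 -.3;0 0 0 -.095 -.3;0 0 0 -.095 -.3;0 0 0 -.095 -.3;0 0 0 -.095 -.3;0 0 0 -.095 -.3'; python3 -m crank '0 0 0 -.095 -.3;0 0 0 -.055 -.3;0 0 0 0 -.3';python3 track.py D; python3 leg.py .526 -.414 .018 121
```

```text
time: 30.2
ee_pos: [0.5309, -0.411, 0.1873]
eef_rot: [0.979, 0.202, -0.005, -0.003]
ft_force: [0.6, -0.3, -0.5]
width: 0.03
grip_force: 0.0
time: 31.2
ee_pos: [0.531, -0.4108, 0.1875]
eef_rot: [0.582, 0.813, -0.001, -0.005]
ft_force: [0.5, -0.3, 0.4]
width: 0.0306
grip_force: 0.0
time: 31.5
ee_pos: [0.5308, -0.4111, 0.1874]
eef_rot: [0.484, 0.875, -0.001, -0.006]
ft_force: [-0.0, -0.8, 0.3]
width: 0.0306
grip_force: 0.0
top D score 0.77 moved [-0.    -0.003]
scene D score 0.87 moved [0. 0.]
now [ 0.5304 -0.4118  0.1873] phi 121.8 w 0.0301 grip 0.0 F [0.7 0.  0.3] t 31.6 tiltz [-0.011  0.004 -1.   ] J [ 0.92  0.5  -0.47  1.34  0.23  1.36  1.  ]
leg yaw 0.008 (0.1 rows) shift 0.002 -0.025 0.846 (3.4 rows)
```

```bash

python3 -m crank '0 -.02 .2 0 -.3;0 0 .25 0 -.3;0 0 .2 0 -.3;0 0 .13 0 -.3;0 0 .065 0 -.3;0 0 0 0 -.3;0 0 0 0 -1;0 0 0 0 -1;0 0 0 0 -1;0 0 0 0 -1' 20;python3 leg.py; python3 -m crank '0 0 0 0 -1;0 0 -.15 0 -1;0 0 -.25 0 -1;0 0 -.25 0 -1;0 0 -.1 0 -1;0 0 0 0 -1'; python3 -m crank '0 0 0 .095 -1;0 0 0 .095 -1;0 0 0 .095 -1;0 0 0 .095 -1;0 0 0 .095 -1;0 0 0 .095 -1;0 0 0 .095 -1;0 0 0 .095 -1;0 0 0 .095 -1;0 0 0 .095 -1';python3 -m crank '0 0 0 .095 -1;0 0 0 .095 -1;0 0 0 .095 -1;0 0 0 .06 -1;0 0 0 0 -1'; python3 leg.py .487 .113 .17 5 .487 .113 .055 5
```

```text
time: 32.6
ee_pos: [0.5249, -0.4147, 0.019]
eef_rot: [0.486, 0.874, -0.001, -0.005]
ft_force: [-0.1, 0.6, 3.7]
width: 0.0117
grip_force: 20.0
now [ 0.5249 -0.4147  0.019 ] phi 121.8 w 0.0117 grip 20.0 F [-0.1  0.6  3.7] t 32.6 tiltz [-0.01   0.003 -1.   ] J [ 0.91  0.65 -0.44  1.5   0.3   1.07  0.96]
time: 33.2
ee_pos: [0.5274, -0.4161, 0.1721]
eef_rot: [0.486, 0.874, -0.002, -0.003]
ft_force: [-0.0, -0.8, -1.7]
width: 0.0119
grip_force: 20.0
time: 34.2
ee_pos: [0.5251, -0.4148, 0.166]
eef_rot: [0.951, 0.309, -0.006, -0.005]
ft_force: [-0.3, -0.7, -0.4]
width: 0.0121
grip_force: 20.0
time: 34.7
ee_pos: [0.5252, -0.4147, 0.1662]
eef_rot: [0.999, 0.045, -0.007, -0.003]
ft_force: [0.5, 0.1, -0.9]
width: 0.0117
grip_force: 20.0
now [ 0.5252 -0.4147  0.1662] phi 5.2 w 0.0117 grip 20.0 F [ 0.5  0.1 -0.9] t 34.7 tiltz [-0.014  0.005 -1.   ] J [ 0.69  0.47 -0.13  1.39  0.06  1.3  -0.92]
leg yaw 0.002 (0.0 rows) shift 0.040 -2.645 -0.019 (10.6 rows)
leg yaw 0.000 (0.0 rows) shift 0.000 0.000 0.575 (2.3 rows)
```

```bash

python3 -m crank '.003 -.22 0 0 -1;.003 -.22 0 0 -1;.003 -.22 0 0 -1;.003 -.22 0 0 -1;.003 -.22 0 0 -1;.003 -.22 0 0 -1;.003 -.22 0 0 -1;.003 -.22 0 0 -1;.003 -.22 0 0 -1;.003 -.22 0 0 -1' 20; python3 -m crank '.003 -.22 0 0 -1;.003 -.22 0 0 -1;0 0 .15 0 -1;0 0 0 0 -1'; python3 leg.py .487 .113 .055 5
```

```text
time: 35.7
ee_pos: [0.4906, 0.025, 0.1695]
eef_rot: [0.999, 0.048, -0.006, -0.002]
ft_force: [1.1, 0.9, -0.2]
width: 0.0118
grip_force: 20.0
time: 36.1
ee_pos: [0.4816, 0.1117, 0.1371]
eef_rot: [0.999, 0.049, -0.009, -0.002]
ft_force: [-0.9, -0.6, -0.8]
width: 0.0122
grip_force: 20.0
now [0.4816 0.1117 0.1371] phi 5.6 w 0.0122 grip 20.0 F [-0.9 -0.6 -0.8] t 36.1 tiltz [-0.017  0.003 -1.   ] J [ 0.14  0.16 -0.49  1.87  0.07  1.14 -1.85]
leg yaw 0.006 (0.1 rows) shift 0.027 -0.004 0.411 (1.6 rows)
```

```bash

python3 -m crank '.025 0 .2 0 -1;0 0 .14 0 -1;0 0 .07 0 -1;0 0 0 0 -1;0 0 0 0 -.4;0 0 0 0 -.4;0 0 0 0 -.4;0 0 -.15 0 -.3;0 0 -.25 0 -.3;0 0 -.25 0 -.3' 20; python3 -m crank '0 0 -.25 0 -1;0 .2 -.25 0 -1;0 .25 -.15 0 -1;0 .25 0 0 -1;0 .25 0 0 -1;0 .2 0 0 -1;0 0 0 0 -1'; python3 leg.py;python3 - <<'E'
from h import *
c=shot('top'); a=cv2.convertScaleAbs(cv2.resize(c['img'][120:265,155:315],None,fx=2.5,fy=4,interpolation=2),alpha=1.5)
c=shot('scene'); b=cv2.convertScaleAbs(cv2.resize(c['img'][95:240,290:415],None,fx=3.1,fy=4,interpolation=2),alpha=1.5)
cv2.imwrite('pics/g.png',np.hstack([a,b]))
E
```

```text
time: 37.1
ee_pos: [0.4892, 0.1117, 0.1906]
eef_rot: [0.999, 0.046, -0.006, -0.002]
ft_force: [1.5, 0.6, -0.6]
width: 0.0303
grip_force: 0.0
time: 37.8
ee_pos: [0.5102, -0.1085, 0.3025]
eef_rot: [0.999, 0.042, -0.006, -0.001]
ft_force: [-0.3, 0.9, -0.3]
width: 0.0005
grip_force: 0.0
now [ 0.5102 -0.1085  0.3025] phi 4.8 w 0.0005 grip 0.0 F [-0.3  0.9 -0.3] t 37.8 tiltz [-0.011  0.002 -1.   ] J [ 0.39  0.1  -0.29  1.58  0.03  1.48 -1.39]
```

View pics/g.png

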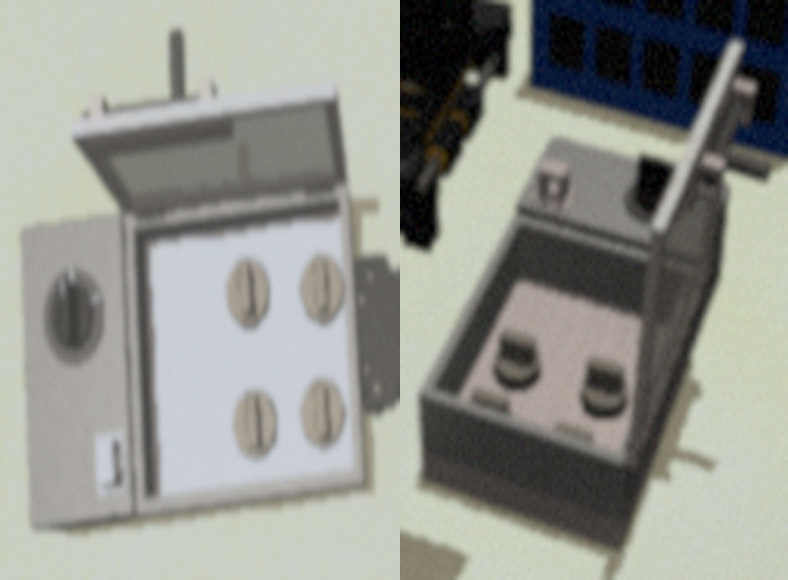

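All four plugs stand in the tub (left half, around (248,292), (322,288), (256,424) and (322,412)). The lid is still upright. Next I take the closed fingers over and behind the bare right part of the lid.

```bash
python3 leg.py .5102 .02 .345 4.5 .70 .062 .345 4.5 .7 .062 .255 4.5
```

```text
now [ 0.5107 -0.1025  0.3027] phi 5.2 w 0.0004 grip 0.0 F [-0.1  0.   0.3] t 37.9 tiltz [-0.011  0.004 -1.   ] J [ 0.39  0.1  -0.3   1.58  0.02  1.48 -1.39]
leg yaw 0.008 (0.1 rows) shift 0.046 -0.611 -0.212 (2.6 rows)
leg yaw 0.000 (0.0 rows) shift 0.963 -0.135 -0.000 (3.9 rows)
leg yaw 0.000 (0.0 rows) shift 0.000 0.000 0.450 (1.8 rows)
```

```bash
python3 -m crank '.015 -.15 -.07 0 -1;.015 -.15 -.07 0 -1;.015 -.15 -.07 0 -1;0 -.15 0 0 -1;.16 -.025 0 0 -1;.16 -.025 0 0 -1;.16 -.025 0 0 -1;.16 -.025 0 0 -1;.16 -.025 0 0 -1;.16 -.02 0 0 -1'; python3 -m crank '0 0 0 0 -1;0 0 0 0 -1'; python3 leg.py .7 .062 .255 4.5
```

```text
time: 38.9
ee_pos: [0.6983, 0.0674, 0.3433]
eef_rot: [0.999, 0.047, -0.005, -0.003]
ft_force: [-0.2, 0.3, 0.6]
width: 0.0002
grip_force: 0.0
time: 39.1
ee_pos: [0.6974, 0.0669, 0.3422]
eef_rot: [0.999, 0.047, -0.006, -0.003]
ft_force: [-0.8, -1.0, -0.6]
width: 0.0002
grip_force: 0.0
now [0.6974 0.0669 0.3422] phi 5.4 w 0.0002 grip 0.0 F [-0.8 -1.  -0.6] t 39.1 tiltz [-0.012  0.005 -1.   ] J [ 0.07  0.53 -0.4   0.97  0.19  1.69 -1.74]
leg yaw 0.010 (0.1 rows) shift 0.011 0.026 0.436 (1.7 rows)
```

```bash
python3 -m crank '.01 .02 .1 0 -1;0 0 .12 0 -1;0 0 .12 0 -1;0 0 .1 0 -1;0 0 0 0 -1'; python3 leg.py; python3 -m crank '-.04 0 0 0 -1;-.04 0 0 0 -1;-.03 0 0 0 -1;0 0 0 0 -1'; python3 leg.py .664 .062 .255 4.5; python3 - <<'E'
from h import *
c=shot('scene'); cv2.imwrite('pics/k.png',cv2.convertScaleAbs(cv2.resize(c['img'][40:240,280:480],None,fx=3,fy=3,interpolation=2),alpha=1.5))
E
```

```text
time: 39.6
ee_pos: [0.697, 0.0615, 0.2531]
eef_rot: [0.999, 0.046, -0.007, -0.002]
ft_force: [-0.1, -0.3, -0.4]
width: 0.0003
grip_force: 0.0
now [0.697  0.0615 0.2531] phi 5.3 w 0.0003 grip 0.0 F [-0.1 -0.3 -0.4] t 39.6 tiltz [-0.015  0.003 -1.   ] J [ 0.1   0.53 -0.4   1.15  0.19  1.51 -1.74]
time: 40.0
ee_pos: [0.6766, 0.0593, 0.2564]
eef_rot: [0.999, 0.046, -0.005, -0.002]
ft_force: [0.6, 0.1, 0.9]
width: 0.0001
grip_force: 0.0
now [0.6766 0.0593 0.2564] phi 5.3 w 0.0001 grip 0.0 F [0.6 0.1 0.9] t 40.0 tiltz [-0.01   0.004 -1.   ] J [ 0.12  0.48 -0.41  1.22  0.18  1.49 -1.74]
leg yaw 0.009 (0.1 rows) shift -0.062 -0.018 0.007 (0.3 rows)
```

View pics/k.png

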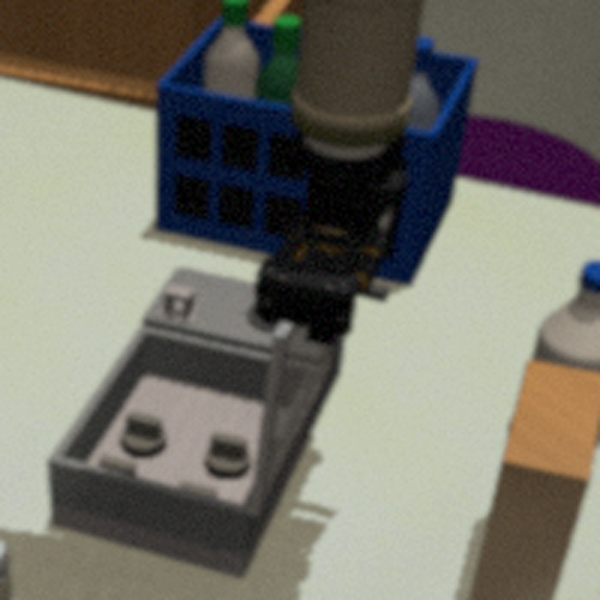

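```bash
python3 - <<'E'
import numpy as np
r=.172;th=np.r_[1.64,np.arange(1.5,-.01,-.1),-.02]
x=.1-r*np.cos(th)+.01*np.sin(th)+.0095; z=.085+r*np.sin(th)+.01*np.cos(th)
for a,b,c,d,e in zip(th[1:],x[1:],z[1:],np.diff(x)/.2,-np.diff(z)/.2): print('%.2f x %.4f world x %.4f z %.4f  dx %.3f dz %.3f'%(a,b,.5361+.9977*b,c,d,e))
E
```

```text
1.50 x 0.1073 world x 0.6432 z 0.2573  dx -0.120 dz -0.007
1.40 x 0.0901 world x 0.6260 z 0.2562  dx -0.086 dz 0.005
1.30 x 0.0731 world x 0.6091 z 0.2534  dx -0.085 dz 0.014
1.20 x 0.0565 world x 0.5925 z 0.2489  dx -0.083 dz 0.022
1.10 x 0.0404 world x 0.5764 z 0.2428  dx -0.081 dz 0.031
1.00 x 0.0250 world x 0.5610 z 0.2351  dx -0.077 dz 0.038
0.90 x 0.0104 world x 0.5465 z 0.2259  dx -0.073 dz 0.046
0.80 x -0.0032 world x 0.5329 z 0.2154  dx -0.068 dz 0.053
0.70 x -0.0156 world x 0.5205 z 0.2035  dx -0.062 dz 0.059
0.60 x -0.0268 world x 0.5094 z 0.1904  dx -0.056 dz 0.065
0.50 x -0.0366 world x 0.4995 z 0.1762  dx -0.049 dz 0.071
0.40 x -0.0450 world x 0.4912 z 0.1612  dx -0.042 dz 0.075
0.30 x -0.0519 world x 0.4844 z 0.1454  dx -0.034 dz 0.079
0.20 x -0.0571 world x 0.4791 z 0.1290  dx -0.026 dz 0.082
0.10 x -0.0606 world x 0.4756 z 0.1121  dx -0.018 dz 0.084
-0.00 x -0.0625 world x 0.4737 z 0.0950  dx -0.009 dz 0.086
-0.02 x -0.0627 world x 0.4736 z 0.0916  dx -0.001 dz 0.017
```

```bash
python3 -m crank '-.06 0 0 0 -1;-.06 0 0 0 -1;-.05 0 0 0 -1;-.05 0 0 0 -1;-.036 0 .005 0 -1;-.05 0 .007 0 -1;-.035 0 .007 0 -1;-.05 0 .013 0 -1;-.033 0 .009 0 -1;0 0 0 0 -1'; python3 leg.py .5925 .055 .249 5
```

```text
time: 41.05
ee_pos: [0.5918, 0.0513, 0.2476]
eef_rot: [0.999, 0.046, -0.006, -0.002]
ft_force: [-0.1, -0.4, -0.3]
width: 0.0006
grip_force: 0.1
now [0.5918 0.0513 0.2476] phi 5.3 w 0.0006 grip 0.1 F [-0.1 -0.4 -0.3] t 41.0 tiltz [-0.012  0.003 -1.   ] J [ 0.19  0.29 -0.43  1.48  0.12  1.41 -1.73]
leg yaw 0.003 (0.0 rows) shift 0.005 -0.018 -0.007 (0.1 rows)
```

```bash
python3 -m crank '-.04 0 .015 0 -1;-.041 0 .016 0 -1'; python3 - <<'E'
from h import *
c=shot('scene'); cv2.imwrite('pics/l.png',cv2.convertScaleAbs(cv2.resize(c['img'][40:240,280:440],None,fx=3,fy=3,interpolation=2),alpha=1.5))
E
```

```text
time: 41.25
ee_pos: [0.5763, 0.0501, 0.2415]
eef_rot: [0.999, 0.046, -0.005, -0.002]
ft_force: [3.2, 0.7, -0.9]
width: 0.0002
grip_force: 1.6
```

View pics/l.png

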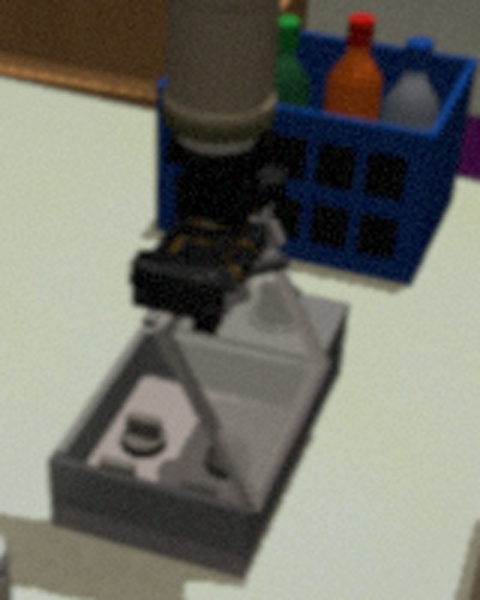

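The lid follows the fingertips (free edge at about (165,335), tilted towards the robot), at about 3 N. Continuing the arc.

```bash
python3 -m crank '-.038 0 .019 0 -1;-.039 0 .019 0 -1;-.037 0 .023 0 -1;-.036 0 .023 0 -1;-.034 0 .026 0 -1;-.034 0 .027 0 -1;-.031 0 .029 0 -1;-.031 0 .03 0 -1;-.028 0 .032 0 -1;-.028 0 .033 0 -1'; python3 leg.py .5094 .045 .19 5;  python3 -m crank '-.025 0 .035 0 -1;-.024 0 .036 0 -1;-.021 0 .037 0 -1;-.021 0 .038 0 -1;-.017 0 .039 0 -1;-.017 0 .04 0 -1;-.013 0 .041 0 -1;-.013 0 .041 0 -1;0 0 0 0 -1'; python3 leg.py .479 .045 .129 5 .4736 .045 .095 5
```

```text
time: 42.3
ee_pos: [0.5083, 0.044, 0.1896]
eef_rot: [0.999, 0.046, -0.006, -0.002]
ft_force: [1.7, 1.1, 0.8]
width: 0.0004
grip_force: 1.0
now [0.5083 0.044  0.1896] phi 5.3 w 0.0004 grip 1.0 F [1.7 1.1 0.8] t 42.3 tiltz [-0.012  0.004 -1.   ] J [ 0.24  0.14 -0.45  1.78  0.06  1.25 -1.7 ]
leg yaw 0.003 (0.0 rows) shift 0.006 -0.005 -0.002 (0.0 rows)
time: 43.2
ee_pos: [0.4768, 0.0414, 0.1276]
eef_rot: [0.999, 0.046, -0.007, -0.002]
ft_force: [-0.1, 0.8, -0.0]
width: 0.0008
grip_force: 0.0
now [0.4768 0.0414 0.1276] phi 5.3 w 0.0008 grip 0.0 F [-0.1  0.8 -0. ] t 43.2 tiltz [-0.014  0.004 -1.   ] J [ 0.25  0.13 -0.45  1.92  0.06  1.11 -1.7 ]
leg yaw 0.003 (0.0 rows) shift 0.012 -0.017 -0.007 (0.1 rows)
leg yaw 0.000 (0.0 rows) shift -0.027 -0.002 0.170 (0.7 rows)
```

```bash
python3 -m crank '-.01 0 .04 0 -1;-.008 0 .04 0 -1;-.006 0 .04 0 -1;-.004 0 .03 0 -1;0 0 .015 0 -1;0 0 .01 0 -1;0 0 .005 0 -1;0 0 0 0 -1'; python3 leg.py
```

```text
time: 44.0
ee_pos: [0.4717, 0.0411, 0.0952]
eef_rot: [0.999, 0.046, -0.006, -0.002]
ft_force: [-14.4, -1.3, 31.4]
width: 0.0006
grip_force: 15.8
now [0.4717 0.0411 0.0952] phi 5.3 w 0.0006 grip 15.8 F [-14.4  -1.3  31.4] t 44.0 tiltz [-0.012  0.003 -1.   ] J [ 0.24  0.16 -0.45  1.97  0.07  1.04 -1.72]
```

```bash
python3 -m crank '0 0 -.1 0 -1;0 0 -.25 0 -1;0 0 -.25 0 -1;0 .2 -.1 0 -.3;0 .25 0 0 -.3;0 .25 0 0 -.3;0 .25 0 0 -.3;0 .2 0 0 -.3;0 0 0 0 -.3'; python3 - <<'E'
from h import *
c=shot('top'); a=cv2.convertScaleAbs(cv2.resize(c['img'][130:260,155:315],None,fx=5,fy=4.5,interpolation=2),alpha=1.6)
cv2.imwrite('pics/n.png',a)
c=shot('scene'); b=cv2.convertScaleAbs(cv2.resize(c['img'][110:235,285:415],None,fx=5,fy=4.5,interpolation=2),alpha=1.6)
cv2.imwrite('pics/o.png',b)
E
```

```text
time: 44.9
ee_pos: [0.4936, -0.1948, 0.231]
eef_rot: [0.999, 0.042, -0.007, -0.002]
ft_force: [-0.5, -0.4, 0.0]
width: 0.0296
grip_force: 0.0
```

View pics/n.png

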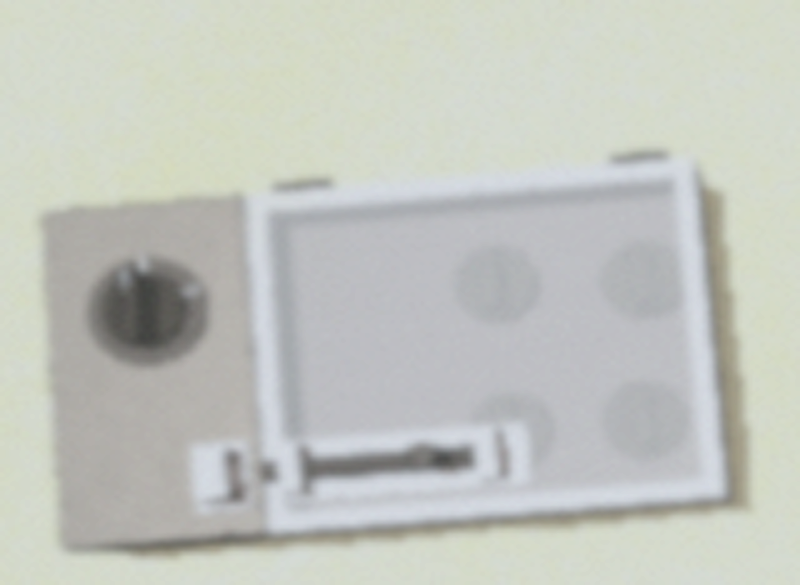

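View pics/o.png

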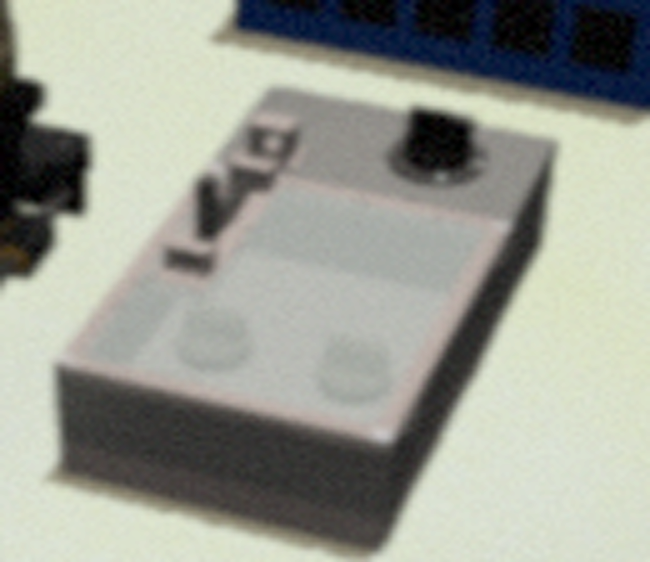

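The lid lies shut with the plugs visible through it. The top crop shows the lid corners at (728,497), (692,160), (243,193) and (268,532), and the pin near (425,452). The scene crop shows the pin top at (210,183). I'll compute the pose now.

```bash
python3 - <<'E'
from h import *
from scipy.optimize import least_squares
c=shot('top'); d=shot('scene')
A=lambda x,y:((x+.5)/5-.5+155,(y+.5)/4.5-.5+130)
D=lambda x,y:((x+.5)/5-.5+285,(y+.5)/4.5-.5+110)
obs=[(A(728,497),(-.1,-.12)),(A(692,160),(.1,-.12)),(A(243,193),(.1,.12)),(A(268,532),(-.1,.12)),(A(65,547),(-.1,.23)),(A(43,212),(.1,.23))]
pts=np.array([ray(c,p,.095)[:2] for p,w in obs]); W=np.array([w for _,w in obs])
f=lambda q:(pts-(W@R.from_euler('z',q[2]).as_matrix()[:2,:2].T+q[:2])).ravel()
r=least_squares(f,[.5,.15,0]).x; print('washer',r.round(4),np.degrees(r[2])); print(np.round(f(r).reshape(-1,2)*1000,1))
Rz=R.from_euler('z',r[2]).as_matrix()[:2,:2]; w=lambda P:(Rz.T@(np.array(P)[:2]-r[:2])).round(4)
for p in[(425,450),(430,455),(458,459)]:
    for z in(.115,.149): P=ray(c,A(*p),z); print('top pin',p,z,P[:2].round(4),w(P))
for p in((210,183),(212,180),(210,200)): P=ray(d,D(*p),.149); print('scene pin',P[:2].round(4),w(P))
k=ray(d,D(440,115),.134);print('scene knob top',w(k)); k=ray(c,A(143,300),.134);print('top knob',w(k), k)
for n,q in[('pin50',(-.065,.05)),('knob',(.035,.175))]: 
  P=Rz@np.array(q)+r[:2]; print(n,P, 'top', proj(c,[[*P,.149 if n[0]=='p' else .134]]),'scene',proj(d,[[*P,.149]]))
  (u,v),=proj(c,[[*P,.149]]); print(' crop top',(u-155)*5,(v-130)*4.5); (u,v),=proj(d,[[*P,.149]]); print(' crop scene',(u-285)*5,(v-110)*4.5)
E
python3 leg.py
```

```text
washer [0.5332 0.1171 0.0696] 3.9892948193728546
[[ 0.4  0.2]
 [-2.1  2.1]
 [ 0.2  0.8]
 [ 1.1  0.2]
 [ 1.5 -2.1]
 [-1.  -1.1]]
top pin (425, 450) 0.115 [0.4709 0.1445] [-0.0602  0.0317]
top pin (425, 450) 0.149 [0.469  0.1391] [-0.0625  0.0264]
top pin (430, 455) 0.115 [0.4681 0.142 ] [-0.0632  0.0293]
top pin (430, 455) 0.149 [0.4662 0.1366] [-0.0655  0.0241]
top pin (458, 459) 0.115 [0.4655 0.1276] [-0.0668  0.0152]
top pin (458, 459) 0.149 [0.4637 0.1226] [-0.0689  0.0104]
scene pin [0.4714 0.1371] [-0.0603  0.0242]
scene pin [0.471  0.1406] [-0.0604  0.0278]
scene pin [0.4796 0.12  ] [-0.0532  0.0067]
scene knob top [0.0355 0.1734]
top knob [0.0358 0.1671] [0.55727134 0.2862749  0.134     ]
pin50 [0.4648682  0.16243369] top [[230.25218225 231.43412034]] scene [[328.3340852  145.28858437]]
 crop top 376.26091124157074 456.45354153032224
 crop scene 216.6704259887365 158.79862965323645
knob [0.55592965 0.29408783] top [[180.18518587 196.86141356]] scene [[372.93510639 130.79861381]]
 crop top 117.48956296215368 297.5507660049242
 crop scene 439.67553194285614 93.59376214299971
now [ 0.495  -0.1872  0.2317] phi 5.4 w 0.0303 grip 0.0 F [-0.6  0.6 -0.2] t 45.1 tiltz [-0.012  0.005 -1.   ] J [ 0.49  0.14 -0.24  1.68  0.03  1.34 -1.23]
```

```bash
python3 leg.py .470 .08 .2317 4 .470 .08 .126 4
```

```text
now [ 0.495  -0.1872  0.2317] phi 5.4 w 0.0303 grip 0.0 F [-0.6  0.6 -0.2] t 45.1 tiltz [-0.012  0.005 -1.   ] J [ 0.49  0.14 -0.24  1.68  0.03  1.34 -1.23]
leg yaw 0.015 (0.2 rows) shift -0.031 -1.341 0.000 (5.4 rows)
leg yaw 0.000 (0.0 rows) shift 0.000 0.000 0.528 (2.1 rows)
```

```bash
python3 -m crank '-.005 -.19 0 .015 -1;-.005 -.19 0 0 -1;-.005 -.19 0 0 -1;-.005 -.19 0 0 -1;-.005 -.19 0 0 -1;-.005 -.19 0 0 -1;0 -.2 0 0 -1;0 0 0 0 -1;0 0 0 0 -1'; python3 leg.py .470 .08 .126 4
```

```text
time: 46.0
ee_pos: [0.4691, 0.0802, 0.2335]
eef_rot: [0.999, 0.036, -0.006, -0.002]
ft_force: [-0.3, -1.1, -0.3]
width: 0.0004
grip_force: 0.0
now [0.4691 0.0802 0.2335] phi 4.2 w 0.0004 grip 0.0 F [-0.3 -1.1 -0.3] t 46.0 tiltz [-0.011  0.004 -1.   ] J [ 0.22  0.03 -0.48  1.79  0.01  1.33 -1.77]
leg yaw 0.002 (0.0 rows) shift 0.005 0.001 0.537 (2.1 rows)
```

```bash
python3 -m crank '0 0 .2 0 -1;0 0 .2 0 -1;0 0 .13 0 -1;0 0 0 0 -1'; python3 leg.py; python3 -m crank '0 -.05 0 0 -1;0 -.05 0 0 -1;0 -.05 0 0 -1;0 -.05 0 0 -1'; python3 leg.py;python3 -m crank '0 -.05 0 0 -1;0 -.05 0 0 -1;0 -.05 0 0 -1'; python3 leg.py
```

```text
time: 46.4
ee_pos: [0.466, 0.0776, 0.1242]
eef_rot: [0.999, 0.034, -0.009, -0.002]
ft_force: [-1.1, 0.2, 0.5]
width: 0.0007
grip_force: 0.0
now [0.466  0.0776 0.1242] phi 3.9 w 0.0007 grip 0.0 F [-1.1  0.2  0.5] t 46.4 tiltz [-0.018  0.003 -1.   ] J [ 0.2   0.13 -0.49  1.94  0.06  1.11 -1.81]
time: 46.8
ee_pos: [0.4662, 0.1202, 0.1286]
eef_rot: [0.999, 0.035, -0.005, -0.002]
ft_force: [-0.0, -0.2, 0.3]
width: 0.0004
grip_force: 0.0
now [0.4662 0.1202 0.1286] phi 4.0 w 0.0004 grip 0.0 F [-0.  -0.2  0.3] t 46.8 tiltz [-0.01   0.004 -1.   ] J [ 0.15  0.14 -0.52  1.92  0.07  1.11 -1.9 ]
time: 47.1
ee_pos: [0.4638, 0.1493, 0.1279]
eef_rot: [0.999, 0.034, -0.005, -0.002]
ft_force: [0.5, -3.0, 1.5]
width: 0.0002
grip_force: 1.2
now [0.4638 0.1493 0.1279] phi 3.9 w 0.0002 grip 1.2 F [ 0.5 -3.   1.5] t 47.1 tiltz [-0.011  0.004 -1.   ] J [ 0.11  0.16 -0.54  1.9   0.08  1.11 -1.97]
```

```bash
python3 -m crank '0 -.04 0 0 -1;0 -.04 0 0 -1;0 0 0 0 -1'; python3 leg.py; python3 -m crank '0 -.03 0 0 -1;0 -.02 0 0 -1;0 0 0 0 -1'; python3 leg.py
```

```text
time: 47.4
ee_pos: [0.4623, 0.1661, 0.1277]
eef_rot: [0.999, 0.035, -0.006, -0.003]
ft_force: [0.4, -0.1, -0.1]
width: 0.0007
grip_force: 0.0
now [0.4623 0.1661 0.1277] phi 4.0 w 0.0007 grip 0.0 F [ 0.4 -0.1 -0.1] t 47.4 tiltz [-0.012  0.005 -1.   ] J [ 0.09  0.17 -0.56  1.89  0.09  1.12 -2.01]
time: 47.7
ee_pos: [0.4622, 0.1689, 0.1275]
eef_rot: [0.999, 0.032, -0.007, 0.002]
ft_force: [-1.7, -22.7, 8.5]
width: 0.0006
grip_force: 11.0
now [0.4622 0.1689 0.1275] phi 3.7 w 0.0006 grip 11.0 F [ -1.7 -22.7   8.5] t 47.7 tiltz [-0.013 -0.004 -1.   ] J [ 0.07  0.17 -0.56  1.89  0.1   1.12 -2.03]
```

The bolt reached its stop: 23 N after about 50 mm of travel. Now back off, lift and turn the wrist by a half turn, so that joint 7 has room for the clockwise twist.

```bash
python3 -m crank '0 .1 0 0 -1;0 .05 -.1 0 -1;0 0 -.25 0 -1;0 0 -.2 0 -.3;0 0 0 -.095 -.3;0 0 0 -.095 -.3;0 0 0 -.095 -.3;0 0 0 -.095 -.3;0 0 0 -.095 -.3;0 0 0 -.095 -.3' 50; python3 -m crank '0 0 0 -.095 -.3;0 0 0 -.095 -.3;0 0 0 -.095 -.3;0 0 0 -.095 -.3;0 0 0 -.095 -.3;0 0 0 -.095 -.3;0 0 0 -.095 -.3;0 0 0 -.095 -.3;0 0 0 -.095 -.3;0 0 0 -.095 -.3';  python3 -m crank '0 0 0 -.095 -.3;0 0 0 -.095 -.3;0 0 0 -.095 -.3;0 0 0 -.095 -.3;0 0 0 -.095 -.3;0 0 0 0 -.3'; python3 leg.py .556 .294 .23 184 .556 .294 .11 184
```

```text
time: 48.7
ee_pos: [0.4649, 0.1445, 0.2374]
eef_rot: [0.885, 0.466, -0.004, -0.005]
ft_force: [-0.6, -1.4, 0.1]
width: 0.0304
grip_force: 0.0
time: 49.7
ee_pos: [0.4649, 0.1445, 0.2374]
eef_rot: [0.333, 0.943, 0.0, -0.006]
ft_force: [-0.3, -0.2, -0.4]
width: 0.0301
grip_force: 0.0
time: 50.3
ee_pos: [0.465, 0.1444, 0.2374]
eef_rot: [-0.032, 0.999, 0.002, -0.006]
ft_force: [0.9, 0.5, 0.8]
width: 0.0304
grip_force: 0.0
now [0.465  0.1444 0.2374] phi -176.4 w 0.0304 grip 0.0 F [0.9 0.5 0.8] t 50.3 tiltz [-0.012  0.004 -1.   ] J [ 0.24  0.07 -0.65  1.75  0.03  1.34  1.22]
leg yaw -0.004 (0.0 rows) shift -0.506 0.714 0.037 (3.5 rows)
leg yaw 0.000 (0.0 rows) shift 0.000 0.000 0.600 (2.4 rows)
```

```bash
python3 -m crank '-.1 .143 0 0 -.3;-.1 .143 0 0 -.3;-.1 .143 0 0 -.3;-.1 .143 0 0 -.3;-.1 .143 0 0 -.3;0 0 0 0 -.3;0 0 .2 0 -.3;0 0 0 0 -.3'; python3 leg.py .556 .294 .11 184; python3 - <<'E'
from h import *
c=shot('scene'); cv2.imwrite('pics/q.png',cv2.convertScaleAbs(cv2.resize(c['img'][60:200,310:440],None,fx=4,fy=4,interpolation=2),alpha=1.6))
E
```

```text
time: 51.1
ee_pos: [0.5538, 0.2916, 0.1925]
eef_rot: [-0.029, 1.0, 0.0, -0.009]
ft_force: [-0.2, 0.1, -0.7]
width: 0.0303
grip_force: 0.0
now [0.5538 0.2916 0.1925] phi -176.7 w 0.0303 grip 0.0 F [-0.2  0.1 -0.7] t 51.1 tiltz [-0.018  0.    -1.   ] J [-0.04  0.45 -0.68  1.46  0.27  1.35  0.89]
leg yaw -0.008 (0.1 rows) shift -0.012 0.011 0.412 (1.7 rows)
```

View pics/q.png

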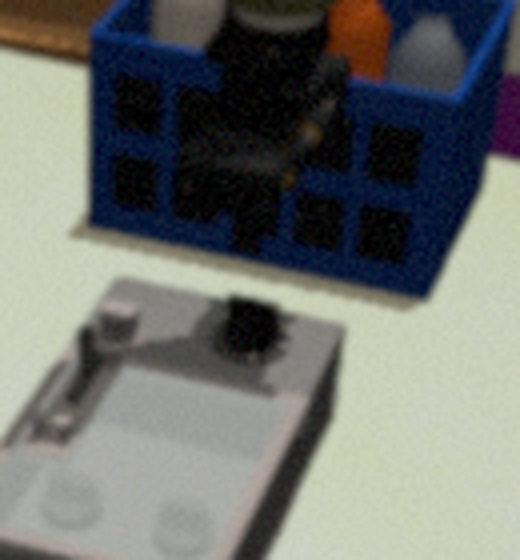

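The bolt's pin now stands by the keeper (crop (95,345)) and the gripper is over the knob (250,325). Going down to grip it.

```bash
python3 -m crank '-.01 .01 .2 0 -.3;0 0 .12 0 -.3;0 0 .08 0 -.3;0 0 0 0 -.3;0 0 0 0 -.3'; python3 leg.py .556 .294 .11 184;  python3 -m crank '0 0 0 0 -1;0 0 0 0 -1;0 0 0 0 -1;0 0 0 0 -1;0 0 0 0 -1' 50; python3 leg.py
```

```text
time: 51.65
ee_pos: [0.5574, 0.296, 0.1189]
eef_rot: [-0.03, 1.0, 0.003, -0.005]
ft_force: [0.3, 0.3, 0.6]
width: 0.0303
grip_force: 0.0
now [0.5574 0.296  0.1189] phi -176.6 w 0.0303 grip 0.0 F [0.3 0.3 0.6] t 51.6 tiltz [-0.01   0.005 -1.   ] J [-0.06  0.51 -0.66  1.53  0.32  1.22  0.86]
leg yaw -0.006 (0.1 rows) shift 0.008 -0.009 0.044 (0.2 rows)
time: 52.15
ee_pos: [0.5571, 0.2964, 0.118]
eef_rot: [-0.031, 1.0, 0.003, -0.005]
ft_force: [0.8, 1.6, 3.5]
width: 0.0108
grip_force: 50.0
now [0.5571 0.2964 0.118 ] phi -176.5 w 0.0108 grip 50.0 F [0.8 1.6 3.5] t 52.1 tiltz [-0.01   0.005 -1.   ] J [-0.06  0.51 -0.66  1.53  0.32  1.21  0.86]
```

```bash
python3 -m crank '0 0 0 0 -.3;0 0 0 0 -.3;0 0 .035 0 -.3;0 0 0 0 -.3;0 0 0 0 -1;0 0 0 0 -1;0 0 0 0 -1;0 0 0 0 -1' 55; python3 leg.py;  python3 -m crank '0 0 0 .08 -1;0 0 0 .08 -1;0 0 0 .08 -1;0 0 0 .08 -1;0 0 0 .08 -1;0 0 0 .08 -1;0 0 0 .08 -1;0 0 0 .08 -1'; python3 leg.py
```

```text
time: 52.95
ee_pos: [0.5568, 0.2964, 0.1103]
eef_rot: [-0.031, 1.0, 0.003, -0.005]
ft_force: [2.0, 3.8, -0.6]
width: 0.011
grip_force: 55.0
now [0.5568 0.2964 0.1103] phi -176.5 w 0.011 grip 55.0 F [ 2.   3.8 -0.6] t 53.0 tiltz [-0.011  0.005 -1.   ] J [-0.06  0.52 -0.66  1.54  0.32  1.2   0.86]
time: 53.75
ee_pos: [0.5566, 0.296, 0.1103]
eef_rot: [0.457, 0.889, -0.001, -0.006]
ft_force: [-0.2, 0.9, 0.3]
width: 0.0109
grip_force: 55.0
now [0.5566 0.296  0.1103] phi 125.6 w 0.0109 grip 55.0 F [-0.2  0.9  0.3] t 53.8 tiltz [-0.011  0.004 -1.   ] J [-0.19  0.48 -0.48  1.55  0.22  1.18 -0.09]
```

Turned 58° so far; 69° is the stop. Continuing to the stop and holding.

```bash
python3 -m crank '0 0 0 .05 -1;0 0 0 .05 -1;0 0 0 .03 -1;0 0 0 0 -1;0 0 0 0 -1;0 0 0 0 -1;0 0 0 0 -1'; python3 leg.py; python3 -c "from h import *;s=read_state();print(s['torque'])"
```

```text
time: 54.45
ee_pos: [0.5565, 0.296, 0.1103]
eef_rot: [0.543, 0.84, -0.001, -0.006]
ft_force: [-1.5, -0.2, 1.3]
width: 0.01
grip_force: 55.0
now [0.5565 0.296  0.1103] phi 114.2 w 0.01 grip 55.0 F [-1.5 -0.2  1.3] t 54.5 tiltz [-0.012  0.004 -1.   ] J [-0.22  0.47 -0.44  1.55  0.2   1.18 -0.27]
[0.41096408 0.0903831  0.45568541]
```

```bash
python3 -m crank '0 0 0 .02 -1;0 0 0 0 -1;0 0 0 0 -1;0 0 0 0 -1;0 0 0 0 -1'; python3 leg.py; python3 -c "
from h import *;s=read_state();print(s['torque'])
c=shot('scene'); cv2.imwrite('pics/r.png',c['img'])"
```

```text
time: 54.95
ee_pos: [0.5566, 0.296, 0.1103]
eef_rot: [0.556, 0.831, -0.001, -0.006]
ft_force: [-3.0, 0.7, 2.6]
width: 0.0107
grip_force: 55.0
now [0.5566 0.296  0.1103] phi 112.4 w 0.0107 grip 55.0 F [-3.   0.7  2.6] t 55.0 tiltz [-0.011  0.004 -1.   ] J [-0.22  0.47 -0.44  1.55  0.2   1.17 -0.3 ]
[0.42445195 0.4123231  0.81445457]
```

```bash
python3 -m crank '0 0 0 -.08 -1;0 0 0 -.08 -1;0 0 0 -.08 -1;0 0 0 -.08 -1;0 0 0 -.08 -1;0 0 0 -.08 -1;0 0 0 -.08 -1;0 0 0 -.08 -1;0 0 0 -.08 -1;0 0 0 -.06 -1'; python3 leg.py;  python3 -m crank '0 0 0 0 -1;0 0 0 0 0;0 0 0 0 0;0 0 0 0 0;0 0 0 0 0;0 0 -.1 0 0;0 0 -.2 0 0;0 0 -.25 0 0;0 0 -.2 0 0;0 0 0 0 0'; python3 leg.py
```

```text
time: 56.0
ee_pos: [0.5568, 0.2964, 0.1103]
eef_rot: [-0.025, 1.0, 0.003, -0.006]
ft_force: [-1.9, 3.7, 1.2]
width: 0.0108
grip_force: 55.0
now [0.5568 0.2964 0.1103] phi -177.2 w 0.0108 grip 55.0 F [-1.9  3.7  1.2] t 56.0 tiltz [-0.011  0.005 -1.   ] J [-0.06  0.52 -0.66  1.54  0.32  1.2   0.85]
time: 57.0
ee_pos: [0.5602, 0.2965, 0.2666]
eef_rot: [-0.022, 1.0, 0.004, -0.002]
ft_force: [-0.0, -0.3, -0.2]
width: 0.0435
grip_force: 0.0
now [0.5602 0.2965 0.2666] phi -177.5 w 0.0435 grip 0.0 F [-0.  -0.3 -0.2] t 57.0 tiltz [-0.003  0.008 -1.   ] J [-0.05  0.41 -0.69  1.34  0.25  1.48  0.89]
```

```bash
python3 -m crank '0 -.2 0 0 0;0 -.25 0 0 0;0 -.25 0 0 0;0 -.25 0 0 0;0 -.25 0 0 0;0 -.25 0 0 0;0 -.25 0 0 0;0 -.25 0 0 0;0 -.2 0 0 0;0 0 0 0 0'; python3 leg.py; python3 - <<'E'
from h import *
d=shot('scene'); c=shot('top')
o=cv2.imread('pics/o.png'); b=cv2.convertScaleAbs(cv2.resize(d['img'][110:235,285:415],None,fx=5,fy=4.5,interpolation=2),alpha=1.6)
def m(T,S):
    q=cv2.matchTemplate(S,T,cv2.TM_CCOEFF_NORMED); _,s,_,l=cv2.minMaxLoc(q); return round(s,3),l
print('knob',m(o[95:195,375:495],b[75:215,355:515]),'expect (20,20)')
n=cv2.imread('pics/n.png'); t=cv2.convertScaleAbs(cv2.resize(c['img'][130:260,155:315],None,fx=5,fy=4.5,interpolation=2),alpha=1.6)
print('knob top',m(n[245:375,80:215],t[225:395,60:235]),'lid corners',m(n[140:230,640:760],t[120:250,620:780]),m(n[440:540,660:770],t[420:560,640:790]))
dark=lambda I:np.argwhere(cv2.cvtColor(I[435:490,290:500],6)<110).mean(0).round(0) if (cv2.cvtColor(I[435:490,290:500],6)<110).any() else None
print('pin dark centroid before/after',dark(n),dark(t))
ref=cv2.imread('pics/top1.png')
for k,(x,y) in dict(can=(345,244),cup=(408,209),jar=(446,240)).items(): print(k,m(ref[y-14:y+15,x-16:x+17],c['img'][y-30:y+31,x-32:x+33]))
h=cv2.inRange(cv2.cvtColor(c['img'],40),(10,90,60),(28,255,255)); h[:150]=0;h[195:]=0;h[:,:355]=0;h[:,420:]=0
p=np.argwhere(h); print('brush px',len(p), ray(c,p.mean(0)[::-1],.036) if len(p) else None)
E
```

```text
time: 58.0
ee_pos: [0.5766, -0.1425, 0.257]
eef_rot: [-0.017, 1.0, 0.001, -0.007]
ft_force: [-0.7, -0.3, -0.4]
width: 0.0438
grip_force: 0.0
now [ 0.5766 -0.1425  0.257 ] phi -178.0 w 0.0438 grip 0.0 F [-0.7 -0.3 -0.4] t 58.0 tiltz [-0.013  0.001 -1.   ] J [ 0.56  0.3  -0.49  1.46  0.14  1.43  1.67]
knob (0.998, (20, 20)) expect (20,20)
knob top (0.999, (20, 20)) lid corners (0.998, (20, 20)) (0.998, (20, 20))
pin dark centroid before/after [ 27. 122.] [31. 74.]
can (0.246, (24, 30))
cup (0.597, (16, 16))
jar (0.999, (16, 16))
brush px 0 None
```

```bash
python3 -c "from bench import workorder; print(workorder.close_job())"
```

```text
the job is handed in; nothing more can be done
None
```

I ran the washer load and handed the job in at about 58 s (no verdict came back): the brush is in the tray, all four plugs I found are in the tub, the lid was lowered slowly and is shut, the bolt was pushed to its stop, and the knob was turned to its stop, held and let return; the last pictures confirm the lid, knob and jar, but the arm hid the brush, can and cup.

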